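# Put the jars away under the risers by height and fit the kitchen roll

### The arm

A 7-joint arm with a two-finger parallel gripper is mounted at the origin on the work surface. World frame = base frame: x ahead of the robot, y to its left, z up, the work surface at z = 0. Lengths are in mm, angles in rad, forces in N, time in s.
With the tool pointing down it reaches from about 350 to 900 mm from the base axis. Payload 19.9 kg.
Tool frame: the origin (TCP) lies at the very end of the fingers, on their centre line; the grasp point (between the pads) lies tcp_to_grasp behind it (tcp_to_grasp is the distance from the TCP to the grasp point, in mm); x points along the fingers, z is the direction in which the jaws open and shut, and the axes are right-handed (so a half turn about x gives the same grasp; the last joint's range is limited). The gripper opens to 85 mm and grips with 20 to 120 N. Pads are 22 mm wide; open, the fingers measure 114 mm over their backs; the gripper's body (76 mm by 85 mm) begins 54 mm behind the grasp point. The pads swing forward as they close: fully open they stand 13 mm farther back than shut.
Start: joints at [1.183, 0.417, -0.01, 1.614, 0.005, 1.111, -0.053], TCP at [212.425, -587.773, 231.26] pointing down, gripper open.
Joint ranges: [-2.81, 2.81], [-0.39, 2.02], [-1.27, 1.25], [0.06, 2.57], [-1.19, 4.33], [0.19, 2], [-2.82, 2.82]. Speed limits (rad/s): [1.89, 1.89, 2.39, 2.39, 3.01, 3.01, 3.01].

### API

Orientations are given as a 3x3 rotation matrix whose columns are the frame's x, y, z axes.
In Python, from station import * gives the robot as it stands.
- The arm moves only by the shell command python3 -m inch 'ROWS' [OPENING]. ROWS is JSON, a list of rows, each an object with "linear": the shift along the tool's x, y, z each as a share of 750 mm, from -1 to 1, a list of three; "twist": the turn about the tool's x as a share of 60 degrees, from -1 to 1. A call has 1 to 20 rows; each row shifts and turns the commanded pose from where the row before left it, along the tool's axes as they then stand; what a row does not reach is not made up. A row lasts 1/8 s, in which the tool goes at most 62.5 mm and 10.7 degrees, less where a joint would pass 70% of its speed; a pose out of reach is approached as far as the arm can. A call with a number of a shift or a turn outside -1 to 1 is refused whole. A call with a gripper value outside its range is refused whole. OPENING is the opening, from 0 (shut) to 1 (fully open), set as the call begins (- or left out, the last holds). The fingers move at their own pace and stop on an object; the grip force is fixed at half the most. Time passes only in rows, so rows that do not move let the fingers close. It gives the time, the measured TCP pose, the force and the opening at its end, in the units of the state.
- get_state(): the state, without advancing time (a new reading comes with each control period).
- get_image(name): name is "scene" or "side" or "wrist"; returns a dict with "img" (480x640x3 uint8, red, green, blue), "z_map" (480x640 float32, mm along the optical axis (not along the pixel's ray), 0 where there is no reading), "intrinsics" (3x3 intrinsics, pixels), "rvec" (rotation vector, rad) and "tvec" (3), from world to camera coordinates, as OpenCV has them. Camera axes: x right, y down, z forward; pixel columns grow to the right and rows downward; lengths in mm; the calibration is good to about 2 mm. A picture is of the moment at which its call begins.
- hand_in(): hands the job in, once; it reports no verdict.
The state is a dict: "time_s": time; "q": joint angles; "qd": joint speeds; "joint_torque": joint torques, N m; "ee_pos": TCP position; "ee_rot": TCP orientation; "contact_force": force on the tool from outside, world axes, zero at the start; "moment": the same for the moment, N m; "width": opening from 0.0 (shut) to 1.0 (fully open).
Only numpy, scipy, OpenCV 4.12 (cv2) and the standard library are available. Lean on these libraries where they do the work, as an engineer would, in place of code of your own. Each camera call takes 0.05 s, during which the arm holds its last target. There are 200 camera calls.

### The job

Put the shopping away on the kitchen counter: stand every jar upright under a riser, pushed in until it meets the stop bar on the riser's floor, each under the lowest riser that it fits beneath, and put the kitchen roll on the holder's spindle so that it sits right down on the foot. Leave the mug and the soap bottle where they are.

Things in the scene. Friction and masses are not known exactly. Their poses are not given: they have to be found in the camera images.
- jar_short_a: short jar: upright round white jar with a wooden lid, diameter 54 mm, 60 mm tall overall, 0.18 to 0.22 kg give or take 30 %, part filled, so bottom-heavy; may be absent. Origin: centre of its underside, z up. Jars look alike but for their height (60, 80 or 100 mm).
- jar_short_b: short jar: upright round white jar with a wooden lid, diameter 54 mm, 60 mm tall overall, 0.18 to 0.22 kg give or take 30 %, part filled, so bottom-heavy; may be absent. Origin: centre of its underside, z up. Jars look alike but for their height (60, 80 or 100 mm).
- jar_medium_a: medium jar: upright round white jar with a wooden lid, diameter 54 mm, 80 mm tall overall, 0.18 to 0.22 kg give or take 30 %, part filled, so bottom-heavy; may be absent. Origin: centre of its underside, z up. Jars look alike but for their height (60, 80 or 100 mm).
- jar_medium_b: medium jar: upright round white jar with a wooden lid, diameter 54 mm, 80 mm tall overall, 0.18 to 0.22 kg give or take 30 %, part filled, so bottom-heavy; may be absent. Origin: centre of its underside, z up. Jars look alike but for their height (60, 80 or 100 mm).
- jar_tall: tall jar: upright round white jar with a wooden lid, diameter 54 mm, 100 mm tall overall, 0.18 to 0.22 kg give or take 30 %, part filled, so bottom-heavy; may be absent. Origin: centre of its underside, z up. Jars look alike but for their height (60, 80 or 100 mm).
- riser_low: lowest riser: fixed wooden bridge, 70 mm clear under an 8 mm roof, 110 deep (x), 156 wide (y), two 71 mm bays (at y = +-37 mm), 5 mm sides, 4 mm divider; one jar a bay. Open front (-x) to the robot. A stop bar 15 high crosses the floor, 42 mm inside the front edge; a jar touching it juts out 12 mm. Origin: on the counter under the roof's middle, x to the back, y left; order varies.
- riser_mid: middle riser: fixed wooden bridge, 90 mm clear under an 8 mm roof, 110 deep (x), 156 wide (y), two 71 mm bays (at y = +-37 mm), 5 mm sides, 4 mm divider; one jar a bay. Open front (-x) to the robot. A stop bar 15 high crosses the floor, 42 mm inside the front edge; a jar touching it juts out 12 mm. Origin: on the counter under the roof's middle, x to the back, y left; order varies.
- riser_high: highest riser: fixed wooden bridge, 112 mm clear under an 8 mm roof, 110 deep (x), 156 wide (y), two 71 mm bays (at y = +-37 mm), 5 mm sides, 4 mm divider; one jar a bay. Open front (-x) to the robot. A stop bar 15 high crosses the floor, 42 mm inside the front edge; a jar touching it juts out 12 mm. Origin: on the counter under the roof's middle, x to the back, y left; order varies.
- roll: short roll of kitchen paper, stiff, standing upright: diameter 64 mm, 120 mm tall, open bore 33 mm right through, 0.12 kg. Origin: centre of its underside, z up along the bore.
- holder: fixed steel roll holder: round foot 90 mm across and 12 mm high with an upright spindle of 20 mm diameter, round-ended, its tip 146 mm above the counter. Origin: centre of the foot's underside on the counter, z up along the spindle.
- mug: blue mug, 80 mm across, 90 mm tall; a bystander to the right of the row of risers. Origin: centre of its underside.
- soap: soap bottle, 60 mm across, 140 mm tall; a bystander to the left of the row of risers. Origin: centre of its underside.
Things that resemble listed ones, but are neither listed nor needed, are in the scene too. What is shaped like the riser_mid but red or turquoise is not meant.

How it is judged (in metres and radians):
At the end, for the whole second after the job is handed in: Each jar stands upright (0.1 rad) on the counter, under its riser, within 12 mm of touching the stop bar: short jars under the lowest, medium the middle, tall the highest. The roll is upright on the spindle, down on the foot (within 6 mm). All at rest (x of jar_short_a in the frame of riser_low between -0.052 and -0.025 m and y of jar_short_a in the frame of riser_low between -0.055 and 0.055 m and z of each of jar_short_a, jar_short_b in the frame of riser_low below 0.012 m and angle between each of jar_short_a, jar_short_b, jar_medium_a, jar_medium_b, jar_tall, roll's own z axis and vertical below 0.1 rad and linear speed of each of jar_short_a, jar_short_b, jar_medium_a, jar_medium_b, jar_tall, roll below 0.02 m/s and x of jar_short_b in the frame of riser_low between -0.052 and -0.025 m and y of jar_short_b in the frame of riser_low between -0.055 and 0.055 m and x of jar_medium_a in the frame of riser_mid between -0.052 and -0.025 m and y of jar_medium_a in the frame of riser_mid between -0.055 and 0.055 m and z of each of jar_medium_a, jar_medium_b in the frame of riser_mid below 0.012 m and x of jar_medium_b in the frame of riser_mid between -0.052 and -0.025 m and y of jar_medium_b in the frame of riser_mid between -0.055 and 0.055 m and x of jar_tall in the frame of riser_high between -0.052 and -0.025 m and y of jar_tall in the frame of riser_high between -0.055 and 0.055 m and z of jar_tall in the frame of riser_high below 0.012 m and horizontal distance between roll and holder below 0.012 m and z of roll in the frame of holder below 0.018 m).
It fails at once if the mug was moved more than 3 cm (distance of mug from where it was at the start of the episode above 0.03 m).
It fails at once if the soap bottle was moved more than 3 cm (distance of soap from where it was at the start of the episode above 0.03 m).
Of jar_short_a, jar_short_b, jar_medium_a, jar_medium_b, jar_tall only 3 to 5 are there at a start; the rules pass over those that are not, and their reading is None.
At some moment in a run one of jar_short_a, jar_short_b, jar_medium_a, jar_medium_b may be knocked a few centimetres aside while the robot is not near it.
It also fails if it takes over 210 s, if anything falls off the work surface, if the arm or the gripper's body presses on something with over 40 N, if the wrist force passes 120 N, or if a joint passes its speed limit or range.

## Working session

There is one attempt and no reset: what is moved stays moved. The work goes in short steps, Python scripts to look and compute and a shell command to move; the robot and the scene stay as the last step left them, time stands still between calls to the robot, and variables do not carry over. Pictures are saved under pics/ and viewed, about 12 in all and at most 16, crops included, and the job is handed in when it is done.

```bash
mkdir -p pics; ls; python3 - <<'E'
from station import *
import cv2,numpy as np
s=get_state();print(s['time_s'],s['ee_pos'],np.round(s['ee_rot'],3),s['width'])
try: print(tcp_to_grasp)
except Exception as e: print(e)
for n in ['scene','side']:
    d=get_image(n);cv2.imwrite(f'pics/{n}0.png',d['img'][:,:,::-1]);np.savez(f'pics/{n}0.npz',**d)
    R=cv2.Rodrigues(np.array(d['rvec'],float))[0];print(n,-R.T@np.array(d['tvec']).ravel(),R[2],d['intrinsics'][0][0],(np.array(d['z_map'])>0).mean())
E
```

```text
pics
0.0 [ 212.285058   -587.47168666  230.66293189] [[-0.001  0.94   0.34 ]
 [ 0.001  0.34  -0.94 ]
 [-1.    -0.    -0.001]] 0.9983801538705874
18.700000000000003
scene [1327.06259309 -484.75145653  792.1772754 ] [-0.64192858  0.43722233 -0.62989232] 522.0135954883849 0.9959016927083333
side [ -7.98687892 620.28563208 981.99741084] [ 0.44100386 -0.45917399 -0.77115163] 499.20488585245033 0.9958203125
```

View pics/scene0.png

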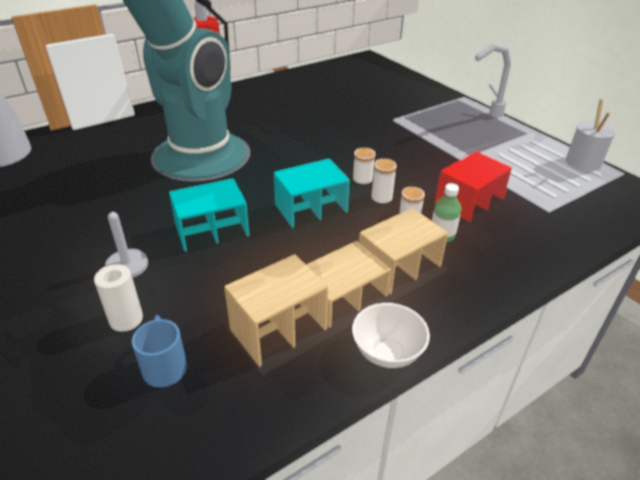

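View pics/side0.png

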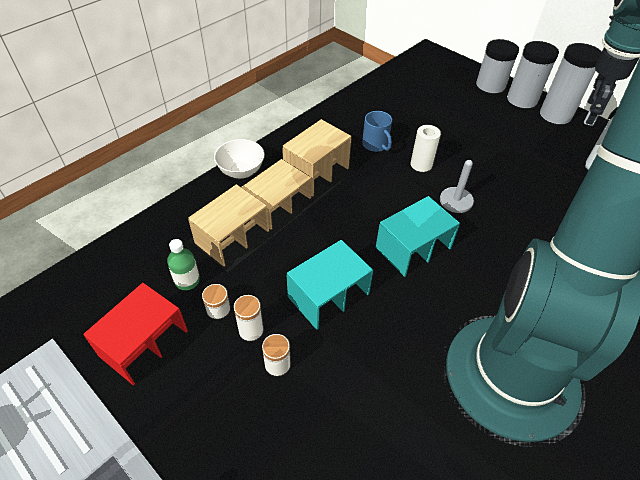

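Scene: wooden risers run in a row at about (275,290), (350,270) and (405,235), with two turquoise decoys in front and a red one at (475,180). Side: three jars at (215,300), (248,317) and (276,354), the roll at (425,147) and the holder at (457,190). Next I unproject these to get positions.

```bash
cat > h.py <<'E'
import cv2,numpy as np
from station import *
def cloud(d):
    K=np.array(d['intrinsics']);R=cv2.Rodrigues(np.array(d['rvec'],float))[0];t=np.array(d['tvec'],float).ravel()
    z=np.array(d['z_map']);v,u=np.mgrid[:480,:640]
    p=np.stack([(u-K[0,2])/K[0,0]*z,(v-K[1,2])/K[1,1]*z,z],-1)
    return (p-t)@R
def blobs(mask,P,amin=40):
    n,l,s,c=cv2.connectedComponentsWithStats(mask.astype(np.uint8),connectivity=4)
    for i in range(1,n):
        if s[i,4]>=amin: yield c[i],s[i,4],P[l==i]
def circ(p):  # algebraic circle fit
    A=np.c_[2*p[:,:2],np.ones(len(p))];x=np.linalg.lstsq(A,(p[:,:2]**2).sum(1),rcond=None)[0]
    return x[:2],np.sqrt(x[2]+x[:2]@x[:2])
E
python3 - <<'E'
from h import *
np.set_printoptions(precision=1,suppress=True)
for n in ['side','scene']:
    d=np.load(f'pics/{n}0.npz');P=cloud(d);hsv=cv2.cvtColor(d['img'],cv2.COLOR_RGB2HSV);H,S,V=cv2.split(hsv)
    tab=(abs(P[...,2])<4)&(P[...,0]>300)&(P[...,0]<900)&(abs(P[...,1])<500);print(n,'table z',np.median(P[tab][:,2]))
    box=(P[...,0]>250)&(P[...,0]<950)&(abs(P[...,1])<600)&(P[...,2]>8)&(P[...,2]<200)
    for nm,m in dict(wood=(H<25)&(S>70),turq=(H>80)&(H<95)&(S>120),red=((H<5)|(H>175))&(S>180),white=(S<60)&(V>60),blue=(H>98)&(H<125)&(S>90),green=(H>40)&(H<80)&(S>80)).items():
        for c,a,p in blobs(m&box,P):
            top=np.percentile(p[:,2],98); q=p[p[:,2]>top-4]
            r=cv2.minAreaRect(q[:,:2].astype(np.float32))
            print(nm,c,a,'top %.0f'%top,'rect',np.array(r[0]),np.array(r[1]),'%.1f'%r[2],'min',p.min(0),'max',p.max(0))
E
```

```text
side table z 0.4099464229232957
wood [270.3 188.5] 7997 top 123 rect [ 716.3 -152.9] [112.5 158.2] 2.8 min [ 645.1 -237.     8. ] max [772.8 250.3 125.8]
wood [131.8 327.1] 4550 top 101 rect [607.4 498.8] [111.5 155.8] 8.1 min [542.3 413.2   8.1] max [673.8 583.3 104.1]
wood [213.9 293.8] 344 top 64 rect [564.2 329.3] [48.2 46.8] 77.3 min [539.8 305.3  54.9] max [589.  353.4  66.3]
wood [216.6 303.4] 64 top 60 rect [545.1 338.1] [46.7 17.8] 63.7 min [535.5 308.3  44.6] max [569.3 356.   61.4]
wood [246.4 305.5] 392 top 104 rect [468.5 313. ] [47.6 48. ] 47.8 min [442.2 287.8  95.7] max [492.9 337.1 104.9]
wood [248.4 316.2] 69 top 100 rect [449.9 325.4] [43.3 12. ] 58.2 min [440.7 298.8  86.1] max [477.7 340.7 100.4]
wood [275.3 345.6] 448 top 84 rect [367.7 327.1] [48.4 48.4] 76.2 min [343.2 302.4  74.3] max [393.4 351.   85. ]
wood [276.9 357.2] 62 top 79 rect [350.  339.4] [46.1 14.4] 54.4 min [340.2 315.5  64.6] max [372.9 354.9  81.3]
turq [415.1 231.5] 3569 top 102 rect [ 352.8 -127.4] [158.3 110.9] 78.9 min [ 284.  -214.3    8.1] max [423.9 -39.8 104.2]
turq [326.7 278.9] 3969
[... 2834 characters left out ...]
206. ] 196 top 49 rect [578.6 313. ] [49.9 18.5] 44.5 min [547.  297.8   8.2] max [592.7 345.5  51. ]
white [446.7 224.2] 338 top 71 rect [723.2 298.8] [ 54.1 116.4] 57.7 min [654.7 244.8  14. ] max [757.9 347.8  97.1]
white [120.  280.9] 3082 top 133 rect [ 374.8 -346.3] [19.4 14.9] 82.0 min [ 328.1 -430.7    8. ] max [ 562.3 -301.1  146.3]
white [390.6 332.2] 3126 top 60 rect [878.8 -10. ] [138.7 137.7] 85.3 min [810.1 -79.8   8. ] max [948.6  59.1  62.8]
blue [159.1 351.2] 2698 top 89 rect [ 685.7 -378.8] [79.  81.5] 73.0 min [ 621.4 -418.6    8. ] max [ 726.8 -339.6   92.5]
green [449.5 203.3] 190 top 118 rect [687.  321.8] [20.6  9.3] 42.8 min [653.3 304.4  81.8] max [706.9 343.9 121.1]
```

```bash
python3 - <<'E'
from h import *
np.set_printoptions(precision=1,suppress=True)
for n in ['side','scene']:
    d=np.load(f'pics/{n}0.npz');P=cloud(d);H,S,V=cv2.split(cv2.cvtColor(d['img'],cv2.COLOR_RGB2HSV))
    w=(H<25)&(S>70)&(P[...,0]>600)&(P[...,0]<850)&(P[...,1]<300)&(P[...,1]>-300)
    off=2 if n=='side' else 0
    for nm,z in dict(low=78,mid=98,high=120).items():
        for c,a,p in blobs(cv2.morphologyEx((w&(abs(P[...,2]-z-off)<5)).astype(np.uint8),cv2.MORPH_OPEN,np.ones((3,3))),P,300):
            r=cv2.minAreaRect(p[:,:2].astype(np.float32));print(n,nm,a,np.array(r[0]),np.array(r[1]),'%.1f'%r[2],np.median(p[:,2]))
    for nm,c0,rad,z0,z1 in [('roll',(526,-397),45,110,130),('roll side',(526,-397),45,20,100),('foot',(370,-344),60,8,18),('spindle',(370,-344),30,30,130)]:
        m=(np.hypot(P[...,0]-c0[0],P[...,1]-c0[1])<rad)&(P[...,2]>z0)&(P[...,2]<z1)
        if m.sum()>20: c,r=circ(P[m]);print(n,nm,m.sum(),c,r,P[m].min(0),P[m].max(0))
E
```

```text
side low 1559 [711.1   7.3] [113.1 156.2] 1.7 78.44121004877584
side mid 1980 [704.9 168.9] [112.2 156. ] 1.7 98.30561430852316
side high 1365 [ 714.5 -153.6] [111.7 156. ] 0.6 120.42894506298353
side roll 291 [ 524.7 -394.3] 25.764901508871848 [ 493.9 -429.7  110. ] [ 557.3 -360.8  126.1]
side roll side 526 [ 524.1 -393.7] 27.96797512571227 [ 492.6 -418.2   20.1] [ 553.6 -361.3  100. ]
side foot 534 [ 368.5 -341.7] 33.01872444830209 [ 324.  -390.4    8.1] [ 414.1 -297.6   17.7]
side spindle 230 [ 368.5 -340.8] 7.494206028080046 [ 357.8 -348.    30.5] [ 379.5 -330.2  129.8]
scene low 2509 [711.8  10.3] [112.6 163.6] 2.5 76.90315660435492
scene mid 2358 [705.5 167.3] [112.3 158.6] 2.3 96.91218068290766
scene high 3664 [ 718.3 -155.6] [114.2 157.4] 1.9 118.77552221758181
scene roll 626 [ 530.  -399.1] 25.646481980432874 [ 493.8 -430.2  110. ] [ 560.6 -367.7  122.7]
scene roll side 1108 [ 531.7 -399.3] 27.526973768543584 [ 507.2 -430.7   20. ] [ 562.3 -367.    99.9]
scene foot 504 [ 370.1 -343.1] 31.57898896513468 [ 328.1 -388.2    8. ] [ 416.9 -301.1   17.9]
scene spindle 370 [ 373.2 -345.8] 7.883665068643313 [ 367.4 -355.6   30.3] [ 385.1 -335.5  129.9]
```

```bash
python3 -m inch '[{"linear":[-0.04,0,0],"twist":0.17},{"linear":[0,0.05,0],"twist":0.163}]' 1; python3 -c "
from station import *;import numpy as np
s=get_state();print(s['q'],np.round(s['ee_rot'],3))"
```

```text
time_s: 0.35
ee_pos: [247.3, -583.1, 263.3]
ee_rot: [[0.0, 1.0, -0.012], [-0.003, -0.012, -1.0], [-1.0, 0.0, 0.003]]
contact_force: [1.1, 0.6, -0.3]
width: 0.999
[ 1.08611395  0.40448003  0.04635721  1.55891796 -0.01843763  1.17597529
 -0.44735559] [[ 0.     1.    -0.012]
 [-0.003 -0.012 -1.   ]
 [-1.     0.     0.003]]
```

```bash
python3 -m inch '[{"linear":[0,0.05,-0.03]},{"linear":[0,0.05,-0.03]},{"linear":[0,0.05,-0.034]},{"linear":[0,0.05,-0.034]},{"linear":[0,0.05,-0.034]},{"linear":[0,0.05,-0.034]},{"linear":[0,0.05,-0.034]},{"linear":[0,0.023,-0.018]},{"linear":[0,0,0]},{"linear":[0,0,0]},{"linear":[0,0,0]}]' 1; python3 - <<'E'
from h import *
np.set_printoptions(precision=1,suppress=True)
d=get_image('wrist');cv2.imwrite('pics/w1.png',d['img'][:,:,::-1]);P=cloud(d)
for nm,c0,rad,z0,z1 in [('roll top',(527,-397),45,113,130)]:
    m=(np.hypot(P[...,0]-c0[0],P[...,1]-c0[1])<rad)&(P[...,2]>z0)&(P[...,2]<z1)
    print(m.sum())
    if m.sum()>20: print(cv2.minEnclosingCircle(P[m][:,:2].astype(np.float32)),np.median(P[m],0))
E
```

```text
0invalid input at $[0]: expected keys linear, twist
```

View pics/w1.png

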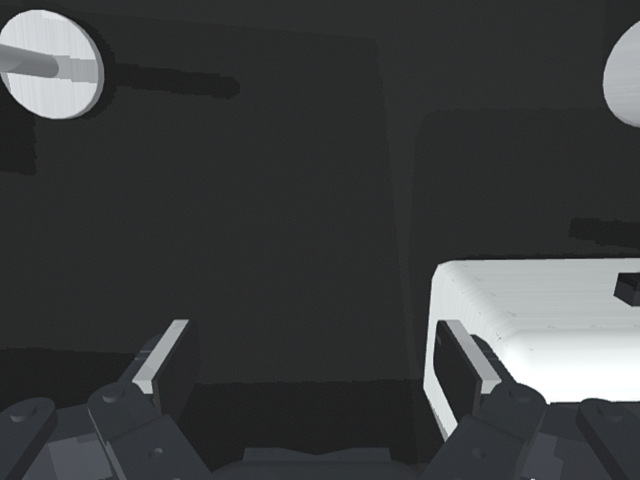

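The rows needed "twist", so that move was refused and this picture is from the old place. It shows the holder's foot at (50,65) and an appliance at lower right. I'll resend the move.

```bash
python3 -m inch '[{"linear":[0,0.05,-0.03],"twist":0},{"linear":[0,0.05,-0.03],"twist":0},{"linear":[0,0.05,-0.034],"twist":0},{"linear":[0,0.05,-0.034],"twist":0},{"linear":[0,0.05,-0.034],"twist":0},{"linear":[0,0.05,-0.034],"twist":0},{"linear":[0,0.05,-0.034],"twist":0},{"linear":[0,0.023,-0.018],"twist":0},{"linear":[0,0,0],"twist":0},{"linear":[0,0,0],"twist":0},{"linear":[0,0,0],"twist":0}]' 1; python3 - <<'E'
from h import *
np.set_printoptions(precision=1,suppress=True)
s=get_state();d=get_image('wrist');cv2.imwrite('pics/w2.png',d['img'][:,:,::-1]);P=cloud(d)
R=cv2.Rodrigues(np.array(d['rvec'],float))[0];c=-R.T@np.array(d['tvec']).ravel();print('cam rel tcp, tool axes',s['ee_rot'].T@(c-s['ee_pos']),R[2])
m=(np.hypot(P[...,0]-527,P[...,1]+397)<45)&(P[...,2]>113)&(P[...,2]<130)
print(m.sum())
if m.sum()>20: print(cv2.minEnclosingCircle(P[m][:,:2].astype(np.float32)),np.median(P[m],0))
E
```

```text
time_s: 1.78
ee_pos: [528.4, -397.1, 261.3]
ee_rot: [[-0.0, 1.0, -0.004], [-0.0, -0.004, -1.0], [-1.0, -0.0, 0.0]]
contact_force: [-1.2, 0.5, 0.3]
width: 0.996
cam rel tcp, tool axes [-142.3   78.3    0.5] [-0.3  0.  -1. ]
4339
((526.75146484375, -399.0709228515625), 31.824535369873047) [ 528.7 -399.   119.5]
```

```bash
python3 -m inch '[{"linear":[0.04,-0.002,0.0025],"twist":0},{"linear":[0.05,0,0],"twist":0},{"linear":[0.05,0,0],"twist":0},{"linear":[0.05,0,0],"twist":0},{"linear":[0.03,0,0],"twist":0},{"linear":[0.018,0,0],"twist":0},{"linear":[0,0,0],"twist":0},{"linear":[0,0,0],"twist":0},{"linear":[0,0,0],"twist":0}]' 1; python3 -m inch '[{"linear":[0,0,0],"twist":0},{"linear":[0,0,0],"twist":0},{"linear":[0,0,0],"twist":0},{"linear":[0,0,0],"twist":0},{"linear":[0,0,0],"twist":0},{"linear":[0,0,0],"twist":0},{"linear":[0,0,0],"twist":0},{"linear":[0,0,0],"twist":0},{"linear":[0,0,0],"twist":0},{"linear":[0,0,0],"twist":0}]' 0
```

```text
time_s: 2.95
ee_pos: [528.4, -398.2, 83.8]
ee_rot: [[0.001, 1.0, -0.002], [-0.001, -0.002, -1.0], [-1.0, 0.001, 0.001]]
contact_force: [0.0, -0.0, -0.5]
width: 0.999
time_s: 4.2
ee_pos: [528.4, -398.1, 83.7]
ee_rot: [[0.001, 1.0, -0.002], [-0.001, -0.002, -1.0], [-1.0, 0.001, 0.001]]
contact_force: [-1.2, 0.1, 8.5]
width: 0.73
```

```bash
python3 -m inch '[{"linear":[-0.03,0,0],"twist":0},{"linear":[-0.05,0,0],"twist":0},{"linear":[-0.05,0,0],"twist":0},{"linear":[-0.05,0,0],"twist":0},{"linear":[-0.04,0,0],"twist":0},{"linear":[-0.02,-0.03,-0.015],"twist":0},{"linear":[0,-0.05,-0.02],"twist":0},{"linear":[0,-0.05,-0.02],"twist":0},{"linear":[0,-0.03,-0.015],"twist":0},{"linear":[0,-0.03,0],"twist":0},{"linear":[0,0,0],"twist":0},{"linear":[0,0,0],"twist":0}]' 0; python3 - <<'E'
from h import *
np.set_printoptions(precision=1,suppress=True)
s=get_state();d=get_image('wrist');cv2.imwrite('pics/w3.png',d['img'][:,:,::-1]);P=cloud(d)
for z0,z1,r in [(30,135,30),(135,155,30),(8,16,55)]:
    m=(np.hypot(P[...,0]-370,P[...,1]+343)<r)&(P[...,2]>z0)&(P[...,2]<z1)
    print(m.sum())
    if m.sum()>20: print(cv2.minEnclosingCircle(P[m][:,:2].astype(np.float32)),np.median(P[m],0),P[m].min(0),P[m].max(0))
m=(P[...,2]>200)&(np.hypot(P[...,0]-s['ee_pos'][0],P[...,1]-s['ee_pos'][1])<45)
E
```

```text
time_s: 5.7
ee_pos: [386.1, -345.1, 262.9]
ee_rot: [[0.0, 1.0, -0.002], [-0.0, -0.002, -1.0], [-1.0, 0.0, 0.0]]
contact_force: [-0.4, -0.3, -1.0]
width: 0.73
0
0
2989
((370.5124816894531, -345.67132568359375), 44.72026443481445) [ 390.3 -345.3   11.6] [ 359.7 -390.3    8.3] [ 414.6 -301.1   14.1]
```

View pics/w3.png

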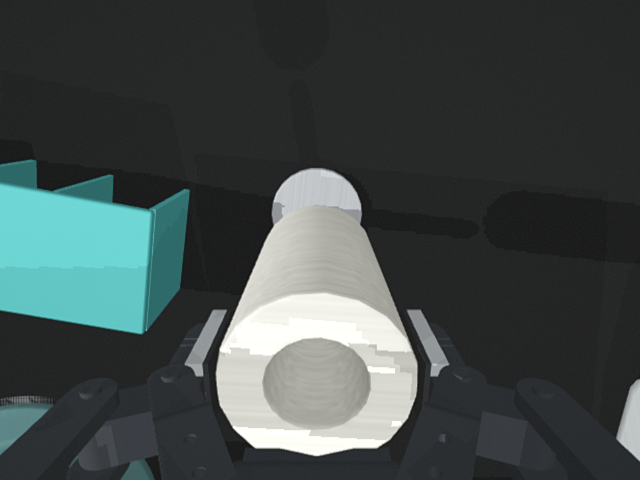

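The wrist view shows the roll gripped, with its bore at (317,383) and the holder's foot at (317,195) just ahead. Next I measure the roll's centre in the hand.

```bash
python3 - <<'E'
from h import *
np.set_printoptions(precision=1,suppress=True)
s=get_state();d=get_image('wrist');P=cloud(d);H,S,V=cv2.split(cv2.cvtColor(d['img'],cv2.COLOR_RGB2HSV))
m=(P[...,2]>290)&(P[...,2]<310)&(np.hypot(P[...,0]-s['ee_pos'][0],P[...,1]-s['ee_pos'][1])<45)&(V>120)
print(m.sum(),cv2.minEnclosingCircle(P[m][:,:2].astype(np.float32)),np.median(P[m],0),P[m].min(0),P[m].max(0),s['ee_pos'])
# bore rim: holes in mask
k,h=cv2.findContours(m.astype(np.uint8),cv2.RETR_CCOMP,cv2.CHAIN_APPROX_NONE)
for c,hh in zip(k,h[0]):
    if len(c)>80:
        p=P[c[:,0,1],c[:,0,0]];p=p[(p[:,2]>285)&(p[:,2]<310)];print(hh[3],len(p),circ(p))
E
```

```text
23755 ((391.9530029296875, -345.5019226074219), 38.02445602416992) [ 392.8 -345.4  298.7] [ 357.2 -383.2  290. ] [ 416.8 -307.8  309.9] [ 386.2 -345.   262.8]
-1 104 (array([ 395.9, -310.5]), np.float64(2.5307547943207083))
-1 106 (array([ 395.7, -380.6]), np.float64(2.5225226876176774))
-1 583 (array([ 386.3, -345.4]), np.float64(30.49147496923932))
16 292 (array([ 384.9, -345.5]), np.float64(16.550407502163115))
```

```bash
python3 -m inch '[{"linear":[0,-0.0195,0],"twist":0},{"linear":[0,0,0],"twist":0},{"linear":[0,0,0],"twist":0},{"linear":[0.03,0,0],"twist":0},{"linear":[0.02,0,0],"twist":0},{"linear":[0.015,0,0],"twist":0},{"linear":[0.015,0,0],"twist":0},{"linear":[0,0,0],"twist":0},{"linear":[0,0,0],"twist":0}]' 0
python3 -m inch '[{"linear":[0.03,0,0],"twist":0},{"linear":[0.03,0,0],"twist":0},{"linear":[0.03,0,0],"twist":0},{"linear":[0.03,0,0],"twist":0},{"linear":[0.015,0,0],"twist":0},{"linear":[0.005,0,0],"twist":0},{"linear":[0,0,0],"twist":0},{"linear":[0,0,0],"twist":0}]' 0
```

```text
time_s: 6.92
ee_pos: [371.2, -345.2, 203.1]
ee_rot: [[0.0, 1.0, -0.002], [-0.0, -0.002, -1.0], [-1.0, 0.0, 0.0]]
contact_force: [0.2, 0.6, -0.3]
width: 0.726
time_s: 7.92
ee_pos: [371.3, -345.4, 98.4]
ee_rot: [[0.001, 1.0, -0.002], [-0.001, -0.002, -1.0], [-1.0, 0.001, 0.001]]
contact_force: [0.3, -0.5, -0.7]
width: 0.731
```

```bash
python3 -m inch '[{"linear":[0.003,0,0],"twist":0},{"linear":[0,0,0],"twist":0},{"linear":[0,0,0],"twist":0}]' 0; python3 -m inch '[{"linear":[0,0,0],"twist":0},{"linear":[0,0,0],"twist":0},{"linear":[0,0,0],"twist":0},{"linear":[0,0,0],"twist":0},{"linear":[0,0,0],"twist":0},{"linear":[0,0,0],"twist":0},{"linear":[0,0,0],"twist":0},{"linear":[0,0,0],"twist":0},{"linear":[-0.02,0,0],"twist":0},{"linear":[-0.04,0,0],"twist":0},{"linear":[-0.05,0,0],"twist":0},{"linear":[-0.05,0,0],"twist":0},{"linear":[-0.05,0,0],"twist":0},{"linear":[-0.03,0,0],"twist":0},{"linear":[0,0,0],"twist":0},{"linear":[0,0,0],"twist":0}]' 1
cat >> h.py <<'E'
def jars(n='side'):
    d=get_image(n);P=cloud(d);H,S,V=cv2.split(cv2.cvtColor(d['img'],cv2.COLOR_RGB2HSV));out=[]
    w=(H<25)&(S>70)&~(((H<5)|(H>175))&(S>180))&(P[...,0]>250)&(P[...,0]<900)&(abs(P[...,1])<420)
    for nm,z in dict(short=60,medium=80,tall=100).items():
        for c,a,p in blobs(w&(abs(P[...,2]-z-(2 if n=='side' else 0))<4),P,60):
            (x,y),r=cv2.minEnclosingCircle(p[:,:2].astype(np.float32))
            if r<36: print(n,nm,'%.0f %.0f r%.0f'%(x,y,r),c,a)
    return d,P
E
python3 - <<'E'
from h import *
np.set_printoptions(precision=1,suppress=True)
for n in ['side','scene']:
    d,P=jars(n);m=(np.hypot(P[...,0]-370,P[...,1]+345)<45)&(P[...,2]>125)&(P[...,2]<140)
    print('roll top',m.sum(),P[m].mean(0),P[m].min(0),P[m].max(0))
    cv2.imwrite(f'pics/{n}1.png',d['img'][:,:,::-1])
E
```

```text
time_s: 8.3
ee_pos: [371.1, -345.3, 95.7]
ee_rot: [[0.0, 1.0, -0.002], [-0.0, -0.002, -1.0], [-1.0, 0.0, 0.0]]
contact_force: [0.5, -0.8, 1.6]
width: 0.732
time_s: 10.3
ee_pos: [370.7, -344.8, 275.4]
ee_rot: [[-0.0, 1.0, -0.002], [0.0, -0.002, -1.0], [-1.0, -0.0, -0.0]]
contact_force: [0.0, -0.3, -0.8]
width: 1.003
side short 564 330 r26 [213.7 293.8] 309
side medium 743 21 r24 [263.  177.9] 67
side medium 668 -1 r34 [287.2 187.7] 99
side medium 368 328 r26 [275.4 345.8] 417
side tall 724 134 r29 [236.3 198.8] 75
side tall 674 121 r27 [249.2 207.8] 107
side tall 469 313 r25 [246.4 305.5] 361
roll top 323 [ 367.  -339.9  131.7] [ 336.8 -377.8  125.2] [ 400.4 -309.4  139.2]
scene short 564 329 r28 [413.  193.6] 199
scene medium 369 323 r31 [364.7 153.6] 156
scene tall 472 312 r31 [385.4 165.1] 182
roll top 438 [ 375.8 -347.4  130.5] [ 336.5 -377.7  125.1] [ 404.8 -315.4  139.9]
```

```bash
python3 -m inch '[{"linear":[0,0,-0.05],"twist":0},{"linear":[0,0.03,-0.05],"twist":0},{"linear":[0,0.03,-0.05],"twist":0},{"linear":[0,0.03,-0.05],"twist":0},{"linear":[0,0,-0.05],"twist":0},{"linear":[0,0,-0.05],"twist":0},{"linear":[0,0,-0.05],"twist":0},{"linear":[0,0,-0.05],"twist":0},{"linear":[0,0,-0.05],"twist":0},{"linear":[0,0,-0.05],"twist":0},{"linear":[0,0,-0.05],"twist":0},{"linear":[0,0,-0.05],"twist":0},{"linear":[0,0,-0.05],"twist":0},{"linear":[0,0,-0.05],"twist":0},{"linear":[0,-0.03,-0.05],"twist":0},{"linear":[0,-0.03,-0.05],"twist":0},{"linear":[0,-0.03,-0.05],"twist":0},{"linear":[0,0,-0.045],"twist":0},{"linear":[0,0,0],"twist":0},{"linear":[0,0,0],"twist":0}]' 1
cat >> h.py <<'E'
def wjar(c0,h):
    s=get_state();d=get_image('wrist');P=cloud(d);H,S,V=cv2.split(cv2.cvtColor(d['img'],cv2.COLOR_RGB2HSV))
    m=(H<25)&(S>70)&(np.hypot(P[...,0]-c0[0],P[...,1]-c0[1])<60)&(abs(P[...,2]-h)<6)
    print('wrist jar',m.sum(),cv2.minEnclosingCircle(P[m][:,:2].astype(np.float32)) if m.sum() else '','z',np.median(P[m][:,2]),'tcp',s['ee_pos'])
    return d,P
E
python3 - <<'E'
from h import *
jars('side');d,P=wjar((369,326),80);cv2.imwrite('pics/w4.png',d['img'][:,:,::-1])
E
```

```text
time_s: 12.9
ee_pos: [372.2, 325.5, 275.0]
ee_rot: [[-0.001, 1.0, -0.002], [-0.001, -0.002, -1.0], [-1.0, -0.001, 0.001]]
contact_force: [0.1, -0.5, -0.3]
width: 1.003
side short 564 329 r25 [213.96116505 293.84142395] 309
side medium 367 328 r26 [275.18932039 345.58737864] 412
side tall 675 211 r26 [220.69421488 226.60330579] 121
side tall 469 313 r25 [246.41635688 307.39776952] 269
wrist jar 2597 ((369.43609619140625, 325.92596435546875), 26.40003776550293) z 79.73102552203233 tcp [372.41104613 325.25899795 275.13207078]
```

```bash
python3 -m inch '[{"linear":[0.04,-0.004,0],"twist":-0.033},{"linear":[0.06,0,0],"twist":0},{"linear":[0.06,0,0],"twist":0},{"linear":[0.06,0,0],"twist":0},{"linear":[0.05,0,0],"twist":0},{"linear":[0.03,0,0],"twist":0},{"linear":[0.017,0,0],"twist":0},{"linear":[0,0,0],"twist":0},{"linear":[0,0,0],"twist":0}]' 1
python3 -m inch '[{"linear":[0,0,0],"twist":0},{"linear":[0,0,0],"twist":0},{"linear":[0,0,0],"twist":0},{"linear":[0,0,0],"twist":0},{"linear":[0,0,0],"twist":0},{"linear":[0,0,0],"twist":0},{"linear":[0,0,0],"twist":0},{"linear":[0,0,0],"twist":0},{"linear":[0,0,0],"twist":0},{"linear":[0,0,0],"twist":0},{"linear":[-0.03,0,0],"twist":0},{"linear":[-0.05,0,0],"twist":0},{"linear":[-0.05,0,0],"twist":0},{"linear":[-0.05,0,0],"twist":0},{"linear":[-0.03,0,0],"twist":0},{"linear":[0,0,0],"twist":0},{"linear":[0,0,0],"twist":0}]' 0
```

```text
time_s: 14.12
ee_pos: [369.7, 326.4, 38.7]
ee_rot: [[0.001, 0.999, 0.032], [0.001, 0.032, -0.999], [-1.0, 0.001, -0.001]]
contact_force: [-0.0, -0.7, -0.1]
width: 0.999
time_s: 16.25
ee_pos: [369.0, 325.7, 194.5]
ee_rot: [[-0.001, 0.999, 0.032], [-0.001, 0.032, -0.999], [-1.0, -0.001, 0.001]]
contact_force: [-0.3, -0.1, -2.5]
width: 0.621
```

```bash
python3 -m inch '[{"linear":[-0.02,0.03,0.035],"twist":0},{"linear":[0,0.045,0.0476],"twist":0},{"linear":[0,0.045,0.0476],"twist":0},{"linear":[0,0.045,0.0476],"twist":0},{"linear":[0,0.045,0.0476],"twist":0},{"linear":[0,0.03,0.03],"twist":0},{"linear":[0,0.02,0.0183],"twist":0},{"linear":[0,0,0],"twist":0},{"linear":[0,0,0],"twist":0}]' 0
python3 - <<'E'
from h import *
np.set_printoptions(precision=1,suppress=True)
s=get_state();print(s['ee_pos']);d=get_image('wrist');P=cloud(d);cv2.imwrite('pics/w5.png',d['img'][:,:,::-1]);np.savez('pics/w5.npz',**d)
H,S,V=cv2.split(cv2.cvtColor(d['img'],cv2.COLOR_RGB2HSV));w=(H<25)&(S>60)&(P[...,0]>630)
for nm,z in dict(low=78,mid=98,high=120).items():
    for c,a,p in blobs(cv2.morphologyEx((w&(abs(P[...,2]-z)<5)).astype(np.uint8),cv2.MORPH_OPEN,np.ones((3,3))),P,300):
        r=cv2.minAreaRect(p[:,:2].astype(np.float32));print(nm,a,np.array(r[0]),np.array(r[1]),'%.1f'%r[2],np.median(p[:,2]),p.min(0),p.max(0))
E
```

```text
time_s: 17.38
ee_pos: [570.1, 128.5, 209.9]
ee_rot: [[-0.001, 0.999, 0.034], [0.0, 0.034, -0.999], [-1.0, -0.001, -0.0]]
contact_force: [-0.8, 0.9, -2.5]
width: 0.618
[570.1 128.5 209.9]
low 26235 [687.4   4.9] [ 61.6 156. ] 2.1 77.76590599428837 [653.8 -73.8  73.1] [719.5  83.7  80.7]
mid 29251 [679.2 166.2] [ 57. 156.] 1.9 97.66468656846283 [648.2  87.4  93.4] [710.  244.9 100.5]
```

View pics/w5.png

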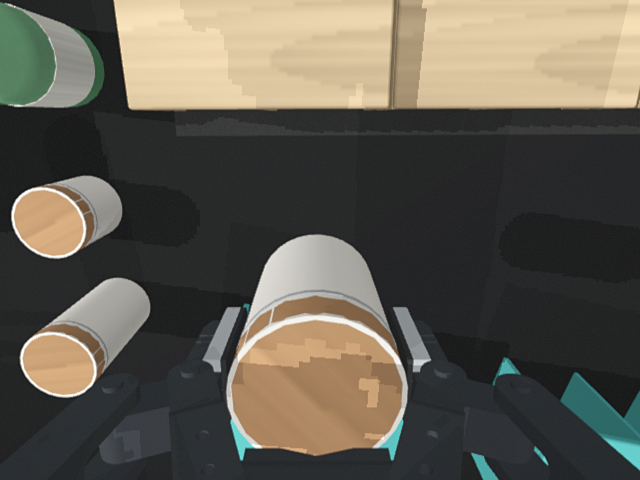

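The wrist view shows the medium jar in the grip, the mid riser's front edge at row ~108 for columns 130–395, and the short and tall jars at left. The mid riser is confirmed at (705.7,167.1) with yaw 1.95°. I'll lower the jar in front of the bay, slide it forward and release it.

```bash
python3 -m inch '[{"linear":[0.03,0.03,0.003],"twist":0},{"linear":[0.06,0.016,0.001],"twist":0},{"linear":[0.06,0,0],"twist":0},{"linear":[0.04,0,0],"twist":0},{"linear":[0.025,0,0],"twist":0},{"linear":[0.008,0,0],"twist":0},{"linear":[0.003,0,0],"twist":0},{"linear":[0,0,0],"twist":0},{"linear":[0,0,0],"twist":0}]' 0
python3 -m inch '[{"linear":[0,0.015,0],"twist":0},{"linear":[0,0.015,0],"twist":0},{"linear":[0,0.005,0],"twist":0},{"linear":[0,0,0],"twist":0},{"linear":[0,0,0],"twist":0}]' 0
```

```text
time_s: 18.55
ee_pos: [605.8, 125.6, 41.5]
ee_rot: [[0.001, 0.999, 0.033], [0.0, 0.033, -0.999], [-1.0, 0.001, -0.0]]
contact_force: [0.2, 0.5, -2.0]
width: 0.621
time_s: 19.18
ee_pos: [631.4, 126.4, 40.7]
ee_rot: [[-0.0, 0.999, 0.033], [0.0, 0.033, -0.999], [-1.0, -0.0, -0.0]]
contact_force: [-0.1, 0.2, -2.4]
width: 0.621
```

```bash
python3 -m inch '[{"linear":[0.0025,0,0],"twist":0},{"linear":[0,0,0],"twist":0},{"linear":[0,0,0],"twist":0}]' 0; python3 -m inch '[{"linear":[0,0,0],"twist":0},{"linear":[0,0,0],"twist":0},{"linear":[0,0,0],"twist":0},{"linear":[0,0,0],"twist":0},{"linear":[0,0,0],"twist":0},{"linear":[0,0,0],"twist":0},{"linear":[0,0,0],"twist":0},{"linear":[0,0,0],"twist":0},{"linear":[-0.02,0,0],"twist":0},{"linear":[-0.05,0,0],"twist":0},{"linear":[-0.05,0,0],"twist":0},{"linear":[-0.05,0,0],"twist":0},{"linear":[0,0,0],"twist":0},{"linear":[0,0,0],"twist":0}]' 1;  python3 -c "
from station import *
print(get_state()['q'])"
```

```text
time_s: 19.55
ee_pos: [631.6, 126.3, 38.9]
ee_rot: [[-0.0, 0.999, 0.033], [0.0, 0.033, -0.999], [-1.0, -0.0, -0.0]]
contact_force: [-0.2, 0.2, -2.4]
width: 0.622
time_s: 21.3
ee_pos: [631.5, 126.2, 166.7]
ee_rot: [[0.0, 0.999, 0.033], [-0.0, 0.033, -0.999], [-1.0, 0.0, 0.0]]
contact_force: [0.0, -0.4, -0.1]
width: 0.998
[ 0.11701748  0.5641141  -0.50667096  1.60859232  0.3043045   1.04811172
 -2.01523041]
```

```bash
python3 -m inch '[{"linear":[0,0,0],"twist":-0.1667},{"linear":[0,0,0],"twist":-0.1667},{"linear":[0,0,0],"twist":-0.1667},{"linear":[0,0,0],"twist":-0.1667},{"linear":[0,0,0],"twist":-0.1667},{"linear":[0,0,0],"twist":-0.1667},{"linear":[0,0,0],"twist":-0.1667},{"linear":[0,0,0],"twist":-0.1667},{"linear":[0,0,0],"twist":-0.1667},{"linear":[0,0,-0.05],"twist":0},{"linear":[0,0,-0.05],"twist":0},{"linear":[0,0,-0.016],"twist":0},{"linear":[0,0,0],"twist":0},{"linear":[0,0,0],"twist":0}]' 1;  python3 - <<'E'
from h import *
np.set_printoptions(precision=1,suppress=True)
for n in ['side','scene']:
    d,P=jars(n);cv2.imwrite(f'pics/{n}2.png',d['img'][:,:,::-1])
s=get_state();d=get_image('wrist');P=cloud(d);cv2.imwrite('pics/w6.png',d['img'][:,:,::-1])
H,S,V=cv2.split(cv2.cvtColor(d['img'],cv2.COLOR_RGB2HSV))
for nm,m in [('turq',(H>80)&(H<95)&(S>120)&(P[...,2]>90)),('jarlid',(H<25)&(S>70)&(abs(P[...,2]-80)<5)&(P[...,0]>590)&(P[...,0]<665))]:
    print(nm,m.sum(),P[m].min(0) if m.any() else '',P[m].max(0) if m.any() else '')
E
```

```text
time_s: 23.05
ee_pos: [545.6, 123.4, 166.3]
ee_rot: [[0.0, -0.032, 0.999], [0.0, 0.999, 0.032], [-1.0, 0.0, 0.0]]
contact_force: [0.3, 0.3, -0.3]
width: 0.999
side short 564 330 r26 [214.  293.8] 308
side medium 630 128 r26 [261.7 222.9] 221
side tall 670 126 r36 [247.9 210.7] 139
side tall 469 313 r25 [246.5 305.4] 359
scene short 566 326 r29 [413.  193.8] 205
scene medium 630 127 r27 [363.8 225.6] 172
scene tall 470 312 r30 [385.3 165. ] 186
turq 44636 [356.   43.3  90. ] [542.6 207.2 308.6]
jarlid 6150 [602.1  57.5  75. ] [664.9 243.4  85. ]
```

View pics/w6.png

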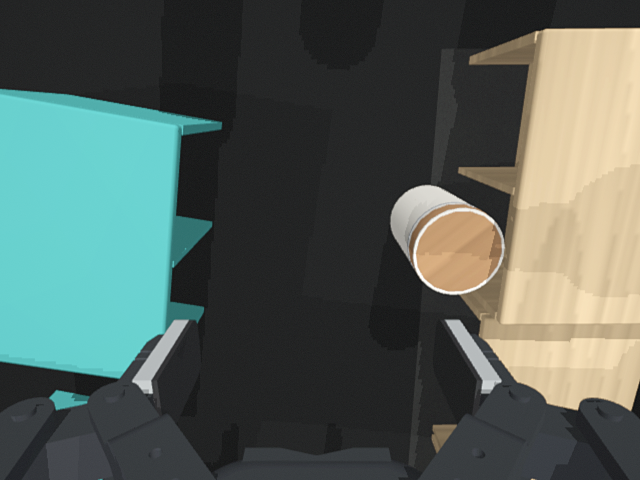

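The wrist view shows the jar standing at (455,250) at the mouth of the bay, and the turquoise decoy at left. The gripper's knuckles look wide, so I'll measure their envelope and the decoy's edge before going down.

```bash
python3 - <<'E'
from h import *
np.set_printoptions(precision=0,suppress=True)
s=get_state();d=get_image('wrist');P=cloud(d);T=(P-s['ee_pos'])@s['ee_rot']
H,S,V=cv2.split(cv2.cvtColor(d['img'],cv2.COLOR_RGB2HSV))
g=(P[...,2]>s['ee_pos'][2]-5)&(abs(T[...,2])<120)
for a in range(-100,10,10):
    m=g&(T[...,0]>=a)&(T[...,0]<a+10)
    if m.any(): print('height above tcp',-a-10,'z',T[m][:,2].min(),T[m][:,2].max(),'y',T[m][:,1].min(),T[m][:,1].max())
m=(H>80)&(H<95)&(S>120)&(abs(P[...,2]-100)<6)&(P[...,0]<500);print('turq roof',P[m].max(0))
m&=(abs(P[...,1]-124)<20);print('turq at y~124',P[m].max(0))
E
```

```text
height above tcp 80 z -62.57373000244397 63.14460476226176 y 9.210191508554905 18.414735631135827
height above tcp 70 z -69.68936114541093 70.7005505465478 y -2.035121683345498 18.141162739150953
height above tcp 60 z -74.72958370352245 74.33859567568255 y -11.03081922547727 16.2154940592665
height above tcp 50 z -72.62339330379814 73.13841082535642 y -0.6383259233472524 14.397647325640337
height above tcp 40 z -57.45087344055691 56.337362018441304 y -11.615581741487333 11.576924638116031
height above tcp 30 z -57.30733190296872 56.713009484260084 y -12.173329213071227 11.679793419756486
height above tcp 20 z -56.760355672885 56.38761742182176 y -12.033208507103208 11.468366403777768
height above tcp 10 z -55.22956707813844 49.073862948946044 y -11.917736386710482 11.089280332841208
turq roof [474. 207. 100.]
turq at y~124 [467. 144. 100.]
```

```bash
python3 -m inch '[{"linear":[-0.01,0,0],"twist":0},{"linear":[0,0,0],"twist":0},{"linear":[0,0,0],"twist":0},{"linear":[0,0,0],"twist":0},{"linear":[0,0,0],"twist":0},{"linear":[0,0,0],"twist":0},{"linear":[0,0,0],"twist":0},{"linear":[0,0,0],"twist":0},{"linear":[0,0,0],"twist":0},{"linear":[0,0,0],"twist":0}]' 0
python3 - <<'E'
from h import *
np.set_printoptions(precision=0,suppress=True)
s=get_state();d=get_image('wrist');P=cloud(d);T=(P-s['ee_pos'])@s['ee_rot']
g=(P[...,2]>s['ee_pos'][2]-5)&(abs(T[...,2])<120)
for a in range(-110,10,10):
    m=g&(T[...,0]>=a)&(T[...,0]<a+10)
    if m.any(): print('height above tcp',-a-10,'z',T[m][:,2].min(),T[m][:,2].max(),'y',T[m][:,1].min(),T[m][:,1].max())
E
```

```text
time_s: 24.5
ee_pos: [544.7, 123.5, 173.9]
ee_rot: [[-0.0, -0.033, 0.999], [0.0, 0.999, 0.033], [-1.0, 0.0, -0.0]]
contact_force: [-0.8, 0.3, -0.3]
width: -0.001
height above tcp 80 z -59.381333365203375 58.498823546157304 y 9.150620282597867 18.15565925844308
height above tcp 70 z -58.22694051718399 57.53119986715289 y -2.0384006890236277 18.00148631834677
height above tcp 60 z -51.06293220434654 48.988840507815326 y -10.074090195981148 17.80287479930799
height above tcp 50 z -42.271839926640666 41.30195086637197 y -12.092011687156583 14.28323002592403
height above tcp 40 z -33.9436639684975 32.688955481403134 y -12.35793612534146 13.85572602213771
height above tcp 30 z -16.107766826880283 15.143244592156574 y -12.11805263831699 12.264039618882824
height above tcp 20 z -13.958751523583784 13.367185620099463 y 5.283916395416496 11.337433701438165
height above tcp 10 z -13.95196062214486 13.299786160605686 y 5.430139588302158 11.436618311092362
height above tcp 0 z -12.971023261026222 12.706135753667159 y 5.55895024755467 11.218663009043093
```

```bash
python3 -m inch '[{"linear":[0,0,0],"twist":0.1667},{"linear":[0,0,0],"twist":0.1667},{"linear":[0,0,0],"twist":0.1667},{"linear":[0,0,0],"twist":0.1667},{"linear":[0,0,0],"twist":0.1667},{"linear":[0,0,0],"twist":0.1667},{"linear":[0,0,0],"twist":0.1667},{"linear":[0,0,0],"twist":0.1667},{"linear":[0,0,0],"twist":0.1667},{"linear":[0.05,0.03,-0.003],"twist":0},{"linear":[0.06,0.022,0],"twist":0},{"linear":[0.05,0,0],"twist":0},{"linear":[0.025,0,0],"twist":0},{"linear":[0.005,0,0],"twist":0},{"linear":[0,0,0],"twist":0},{"linear":[0,0,0],"twist":0}]' 0
python3 -m inch '[{"linear":[0,0.005,0],"twist":0},{"linear":[0,0.005,0],"twist":0},{"linear":[0,0.005,0],"twist":0},{"linear":[0,0.005,0],"twist":0},{"linear":[0,0.005,0],"twist":0},{"linear":[0,0.005,0],"twist":0},{"linear":[0,0.005,0],"twist":0},{"linear":[0,0.005,0],"twist":0},{"linear":[0,0.005,0],"twist":0},{"linear":[0,0.005,0],"twist":0},{"linear":[0,0.003,0],"twist":0},{"linear":[0,0,0],"twist":0},{"linear":[0,0,0],"twist":0}]' 0
```

```text
time_s: 26.55
ee_pos: [584.3, 127.1, 32.7]
ee_rot: [[0.002, 0.999, 0.033], [0.0, 0.033, -0.999], [-1.0, 0.002, -0.0]]
contact_force: [0.1, -0.8, -0.1]
width: -0.001
time_s: 28.18
ee_pos: [623.4, 128.4, 31.4]
ee_rot: [[0.0, 0.999, 0.033], [0.0, 0.033, -0.999], [-1.0, 0.0, -0.0]]
contact_force: [-1.3, 0.1, -0.3]
width: -0.005
```

```bash
python3 -m inch '[{"linear":[0,0.002,0],"twist":0},{"linear":[0,0.002,0],"twist":0},{"linear":[0,0,0],"twist":0}]' 0;  python3 -m inch '[{"linear":[0,0.002,0],"twist":0},{"linear":[0,0.001,0],"twist":0},{"linear":[0,0,0],"twist":0}]' 0; python3 - <<'E'
from h import *
jars('side')
E
```

```text
time_s: 28.55
ee_pos: [626.4, 128.4, 31.4]
ee_rot: [[0.0, 0.999, 0.033], [0.0, 0.033, -0.999], [-1.0, 0.0, -0.0]]
contact_force: [-2.1, -0.2, -0.5]
width: 0.002
time_s: 28.92
ee_pos: [628.7, 128.5, 31.4]
ee_rot: [[0.0, 0.999, 0.033], [0.0, 0.033, -0.999], [-1.0, 0.0, -0.0]]
contact_force: [-0.8, 0.3, 0.1]
width: -0.005
side short 565 329 r25 [214.16883117 293.6525974 ] 308
side tall 735 154 r25 [223.42682927 200.90243902] 82
side tall 669 230 r24 [215.75531915 231.05319149] 94
side tall 469 313 r26 [246.48247978 305.393531  ] 371
```

```bash
python3 -m inch '[{"linear":[0,-0.03,0],"twist":0},{"linear":[0,-0.05,0],"twist":0},{"linear":[-0.05,0,0],"twist":0},{"linear":[-0.06,0,0],"twist":0},{"linear":[-0.06,0,0],"twist":0},{"linear":[-0.06,0,-0.02],"twist":0},{"linear":[-0.03,0,-0.05],"twist":0},{"linear":[0,0.005,-0.06],"twist":0},{"linear":[0,0,-0.06],"twist":0},{"linear":[0,0,-0.05],"twist":0},{"linear":[0,0,-0.03],"twist":0},{"linear":[0,0,0],"twist":0},{"linear":[0,0,0],"twist":0}]' 1; python3 - <<'E'
from h import *
for n in ['side','scene']:
    d,P=jars(n);cv2.imwrite(f'pics/{n}3.png',d['img'][:,:,::-1])
wjar((565,329),60)
E
```

```text
time_s: 30.6
ee_pos: [566.1, 328.2, 226.3]
ee_rot: [[0.0, 0.999, 0.032], [-0.0, 0.032, -0.999], [-1.0, 0.0, 0.0]]
contact_force: [0.6, -0.7, -0.7]
width: 1.0
side short 563 330 r26 [213.78412698 293.81587302] 315
side medium 658 132 r25 [254.77419355 218.95698925] 93
side tall 468 312 r26 [246.53133515 305.36784741] 367
scene short 565 327 r30 [413.015 193.74 ] 200
scene tall 472 312 r30 [385.26373626 165.04945055] 182
wrist jar 3081 ((565.6964111328125, 327.88909912109375), 26.50271224975586) z 59.71532352041344 tcp [566.23032409 327.8923481  226.46415063]
```

```bash
python3 -m inch '[{"linear":[0.05,0,0],"twist":0},{"linear":[0.06,0,0],"twist":0},{"linear":[0.06,0,0],"twist":0},{"linear":[0.05,0,0],"twist":0},{"linear":[0.03,0,0],"twist":0},{"linear":[0.02,0,0],"twist":0},{"linear":[0.011,0,0],"twist":0},{"linear":[0,0,0],"twist":0},{"linear":[0,0,0],"twist":0}]' 1
python3 -m inch '[{"linear":[0,0,0],"twist":0},{"linear":[0,0,0],"twist":0},{"linear":[0,0,0],"twist":0},{"linear":[0,0,0],"twist":0},{"linear":[0,0,0],"twist":0},{"linear":[0,0,0],"twist":0},{"linear":[0,0,0],"twist":0},{"linear":[0,0,0],"twist":0},{"linear":[0,0,0],"twist":0},{"linear":[0,0,0],"twist":0},{"linear":[-0.03,0,0],"twist":0},{"linear":[-0.05,0,0],"twist":0},{"linear":[-0.06,0,0],"twist":0},{"linear":[-0.05,0,0],"twist":0},{"linear":[-0.03,0,0],"twist":0},{"linear":[0,0,0],"twist":0},{"linear":[0,0,0],"twist":0}]' 0
python3 -m inch '[{"linear":[0,0,0.03],"twist":0},{"linear":[0,0,0.05],"twist":0},{"linear":[0,0,0.06],"twist":0},{"linear":[0,0,0.06],"twist":0},{"linear":[0,0,0.06],"twist":0},{"linear":[0,0.01,0.06],"twist":0},{"linear":[0,0.02,0.06],"twist":0},{"linear":[0,0.017,0.05],"twist":0},{"linear":[0,0,0.035],"twist":0},{"linear":[0,0,0.02],"twist":0},{"linear":[0,0,0],"twist":0},{"linear":[0,0,0],"twist":0}]' 0
```

```text
time_s: 31.88
ee_pos: [566.2, 329.4, 16.6]
ee_rot: [[0.001, 0.999, 0.033], [0.001, 0.033, -0.999], [-1.0, 0.001, -0.001]]
contact_force: [0.6, 0.1, -1.2]
width: 1.002
time_s: 34.0
ee_pos: [565.5, 328.8, 180.4]
ee_rot: [[-0.0, 0.999, 0.033], [-0.0, 0.033, -0.999], [-1.0, -0.0, 0.0]]
contact_force: [-0.8, 0.2, -2.7]
width: 0.619
time_s: 35.5
ee_pos: [612.7, -31.9, 180.6]
ee_rot: [[-0.0, 0.999, 0.034], [0.001, 0.034, -0.999], [-1.0, -0.0, -0.001]]
contact_force: [-0.0, 0.2, -1.8]
width: 0.618
```

```bash
python3 -m inch '[{"linear":[0.04,0.001,0.003],"twist":0},{"linear":[0.06,0,0],"twist":0},{"linear":[0.06,0,0],"twist":0},{"linear":[0.035,0,0],"twist":0},{"linear":[0.015,0,0],"twist":0},{"linear":[0.007,0,0],"twist":0},{"linear":[0.0012,0,0],"twist":0},{"linear":[0,0,0],"twist":0},{"linear":[0,0,0],"twist":0}]' 0
python3 -m inch '[{"linear":[0,0,0],"twist":0},{"linear":[0,0,0],"twist":0},{"linear":[0,0,0],"twist":0},{"linear":[0,0,0],"twist":0},{"linear":[0,0,0],"twist":0},{"linear":[0,0,0],"twist":0},{"linear":[0,0,0],"twist":0},{"linear":[0,0,0],"twist":0},{"linear":[-0.02,0,0],"twist":0},{"linear":[-0.05,0,0],"twist":0},{"linear":[-0.05,0,0],"twist":0},{"linear":[0,-0.03,0],"twist":0},{"linear":[0,-0.04,0],"twist":0},{"linear":[0,0,0],"twist":0},{"linear":[0,0,0],"twist":0}]' 1
python3 - <<'E'
from h import *
wjar((613,-34),60);jars('side')
E
```

```text
time_s: 36.62
ee_pos: [614.0, -35.7, 17.7]
ee_rot: [[0.001, 0.999, 0.033], [-0.0, 0.033, -0.999], [-1.0, 0.001, 0.0]]
contact_force: [0.2, -0.8, -1.2]
width: 0.619
time_s: 38.5
ee_pos: [561.9, -37.4, 107.9]
ee_rot: [[0.001, 0.999, 0.032], [-0.0, 0.032, -0.999], [-1.0, 0.001, 0.0]]
contact_force: [-0.2, -0.3, -0.0]
width: 1.002
wrist jar 9116 ((632.8707885742188, -34.003658294677734), 46.27125549316406) z 59.79589458271404 tcp [561.93966707 -37.36724652 107.89717609]
side short 612 -28 r23 [309.95505618 200.31460674] 89
side medium 738 -33 r27 [275.84126984 169.96825397] 63
side medium 745 10 r25 [265.38333333 177.65      ] 60
side medium 680 -41 r29 [295.86585366 178.97560976] 82
side medium 674 -0 r22 [288.12903226 189.03225806] 62
side medium 657 130 r23 [254.95121951 218.73170732] 82
side tall 469 313 r25 [246.55405405 305.5       ] 370
```

```bash
python3 -m inch '[{"linear":[0,0,-0.004],"twist":0},{"linear":[0,0,0],"twist":0},{"linear":[0,0,0],"twist":0},{"linear":[0,0,0],"twist":0},{"linear":[0,0,0],"twist":0},{"linear":[0,0,0],"twist":0},{"linear":[0.03,0,0],"twist":0},{"linear":[0.04,0,0],"twist":0},{"linear":[0.035,0,0],"twist":0},{"linear":[0.015,0,0],"twist":0},{"linear":[0.008,0,0],"twist":0},{"linear":[0,0,0],"twist":0},{"linear":[0,0,0],"twist":0}]' 0
python3 -m inch '[{"linear":[0,0.007,0],"twist":0},{"linear":[0,0.007,0],"twist":0},{"linear":[0,0.007,0],"twist":0},{"linear":[0,0.007,0],"twist":0},{"linear":[0,0.007,0],"twist":0},{"linear":[0,0.007,0],"twist":0},{"linear":[0,0.007,0],"twist":0},{"linear":[0,0.007,0],"twist":0},{"linear":[0,0.007,0],"twist":0},{"linear":[0,0.007,0],"twist":0},{"linear":[0,0.007,0],"twist":0},{"linear":[0,0.007,0],"twist":0},{"linear":[0,0.003,0],"twist":0},{"linear":[0,0,0],"twist":0},{"linear":[0,0,0],"twist":0}]' 0
```

```text
time_s: 40.22
ee_pos: [561.6, -34.3, 11.8]
ee_rot: [[0.001, 0.999, 0.033], [-0.0, 0.033, -0.999], [-1.0, 0.001, 0.0]]
contact_force: [0.0, 0.2, 0.1]
width: 0.002
time_s: 42.1
ee_pos: [626.2, -32.2, 11.0]
ee_rot: [[-0.0, 0.999, 0.033], [0.0, 0.033, -0.999], [-1.0, -0.0, -0.0]]
contact_force: [-0.2, -0.0, -0.4]
width: 0.004
```

```bash
python3 -m inch '[{"linear":[0,0.003,0],"twist":0},{"linear":[0,0.003,0],"twist":0},{"linear":[0,0.002,0],"twist":0},{"linear":[0,0.002,0],"twist":0},{"linear":[0,0,0],"twist":0}]' 0; python3 -m inch '[{"linear":[0,-0.03,0],"twist":0},{"linear":[0,-0.05,0],"twist":0},{"linear":[-0.05,0,0],"twist":0},{"linear":[-0.06,0,0],"twist":0},{"linear":[-0.06,0,0],"twist":0},{"linear":[-0.06,-0.01,-0.02],"twist":0},{"linear":[-0.03,-0.01,-0.05],"twist":0},{"linear":[0,-0.01,-0.06],"twist":0},{"linear":[0,-0.02,-0.06],"twist":0},{"linear":[0,-0.02,-0.06],"twist":0},{"linear":[0,-0.02,-0.06],"twist":0},{"linear":[0,0,-0.06],"twist":0},{"linear":[0,0,-0.05],"twist":0},{"linear":[0,0,-0.03],"twist":0},{"linear":[0,0,0],"twist":0},{"linear":[0,0,0],"twist":0}]' 1; python3 - <<'E'
from h import *
for n in ['side','scene']:
    d,P=jars(n);cv2.imwrite(f'pics/{n}4.png',d['img'][:,:,::-1])
wjar((469,312),100)
E
```

```text
time_s: 42.72
ee_pos: [633.9, -31.9, 11.0]
ee_rot: [[0.0, 0.999, 0.033], [0.0, 0.033, -0.999], [-1.0, 0.0, -0.0]]
contact_force: [-0.8, -1.1, 0.4]
width: 0.001
time_s: 44.72
ee_pos: [495.6, 300.5, 205.9]
ee_rot: [[0.0, 0.999, 0.032], [-0.0, 0.032, -0.999], [-1.0, -0.0, 0.0]]
contact_force: [0.9, -0.2, 0.0]
width: 1.004
side short 663 -31 r23 [300.17391304 190.10144928] 69
side medium 674 60 r29 [269.60493827 199.41975309] 81
side tall 469 312 r25 [246.48066298 305.41436464] 362
scene tall 473 313 r31 [385.31491713 164.9281768 ] 181
wrist jar 4217 ((470.41143798828125, 311.3817443847656), 26.67554473876953) z 99.71225238138676 tcp [495.71793565 300.20489769 206.04508294]
```

```bash
python3 -m inch '[{"linear":[0,-0.0332,-0.016],"twist":0},{"linear":[0,0,0],"twist":0},{"linear":[0.04,0,0],"twist":0},{"linear":[0.05,0,0],"twist":0},{"linear":[0.05,0,0],"twist":0},{"linear":[0.03,0,0],"twist":0},{"linear":[0.02,0,0],"twist":0},{"linear":[0.008,0,0],"twist":0},{"linear":[0,0,0],"twist":0},{"linear":[0,0,0],"twist":0}]' 1
python3 -m inch '[{"linear":[0,0,0],"twist":0},{"linear":[0,0,0],"twist":0},{"linear":[0,0,0],"twist":0},{"linear":[0,0,0],"twist":0},{"linear":[0,0,0],"twist":0},{"linear":[0,0,0],"twist":0},{"linear":[0,0,0],"twist":0},{"linear":[0,0,0],"twist":0},{"linear":[0,0,0],"twist":0},{"linear":[0,0,0],"twist":0},{"linear":[-0.03,0,0],"twist":0},{"linear":[-0.05,0,0],"twist":0},{"linear":[-0.06,0,0],"twist":0},{"linear":[-0.05,0,0],"twist":0},{"linear":[-0.03,0,0],"twist":0},{"linear":[0,0,0],"twist":0},{"linear":[0,0,0],"twist":0}]' 0
```

```text
time_s: 46.12
ee_pos: [470.5, 312.6, 58.3]
ee_rot: [[0.001, 0.999, 0.033], [0.001, 0.033, -0.999], [-1.0, 0.001, -0.001]]
contact_force: [-0.1, -0.5, -0.3]
width: 1.001
time_s: 48.25
ee_pos: [469.8, 312.0, 221.5]
ee_rot: [[-0.001, 0.999, 0.033], [-0.001, 0.033, -0.999], [-1.0, -0.001, 0.001]]
contact_force: [0.2, -1.0, -2.5]
width: 0.62
```

```bash
python3 -m inch '[{"linear":[0,0.01,0.03],"twist":0},{"linear":[0,0.02,0.05],"twist":0},{"linear":[0,0.02,0.06],"twist":0},{"linear":[0,0.02,0.06],"twist":0},{"linear":[0,0.02,0.06],"twist":0},{"linear":[0,0.02,0.06],"twist":0},{"linear":[0,0.02,0.06],"twist":0},{"linear":[0,0.02,0.06],"twist":0},{"linear":[0,0.0175,0.06],"twist":0},{"linear":[0,0,0.05],"twist":0},{"linear":[0,0,0.024],"twist":0},{"linear":[0,0,0.01],"twist":0},{"linear":[0,0,0],"twist":0},{"linear":[0,0,0],"twist":0}]' 0
python3 - <<'E'
from h import *
np.set_printoptions(precision=1,suppress=True)
s=get_state();d=get_image('wrist');P=cloud(d);cv2.imwrite('pics/w7.png',d['img'][:,:,::-1])
H,S,V=cv2.split(cv2.cvtColor(d['img'],cv2.COLOR_RGB2HSV));w=(H<25)&(S>60)&(P[...,0]>640)
for nm,z in dict(low=78,mid=98,high=120).items():
    for c,a,p in blobs(cv2.morphologyEx((w&(abs(P[...,2]-z)<5)).astype(np.uint8),cv2.MORPH_OPEN,np.ones((3,3))),P,300):
        r=cv2.minAreaRect(p[:,:2].astype(np.float32));print(nm,a,c,np.array(r[0]),np.array(r[1]),'%.1f'%r[2],np.median(p[:,2]),p.min(0),p.max(0))
E
```

```text
time_s: 50.0
ee_pos: [610.0, -119.7, 222.6]
ee_rot: [[0.0, 0.999, 0.034], [0.0, 0.034, -0.999], [-1.0, 0.0, -0.0]]
contact_force: [-0.1, -0.3, -2.5]
width: 0.619
low 36506 [130.8  76. ] [704.8   5.7] [ 95.5 156.5] 1.9 77.61278679176287 [654.9 -73.9  74.4] [754.9  85.2  80.3]
low 888 [  9.6 109.1] [688.7  88.7] [69.3  3.2] 1.9 77.35751831271003 [654.1  86.   73. ] [723.3  91.   83. ]
high 44331 [386.5  78.8] [ 705.4 -156.6] [ 85.1 156.3] 1.9 119.71413954477323 [ 660.4 -235.7  116.2] [750.3 -77.1 122.8]
```

View pics/w7.png

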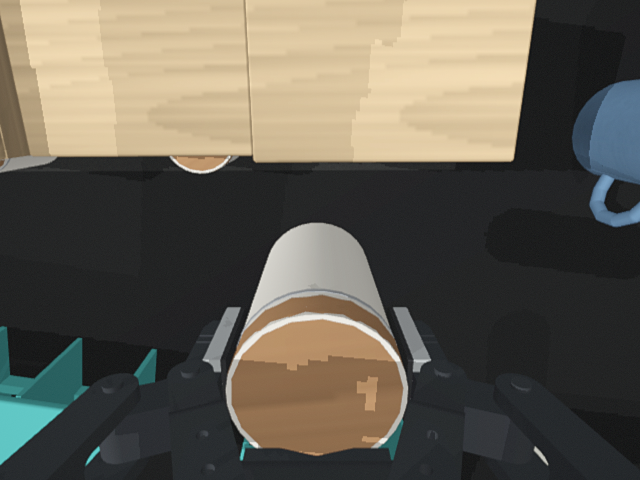

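The wrist view shows the tall jar in the grip, the high riser's front edge at row ~160 for columns 252–515, the short jar's lid jutting from the low riser at (203,160), and the mug at right. The high riser is at (717.9,-156.1). I'll lower the jar and slide it in as far as the fingers allow.

```bash
python3 -m inch '[{"linear":[0.04,0,0.004],"twist":0},{"linear":[0.06,0,0],"twist":0},{"linear":[0.06,0,0],"twist":0},{"linear":[0.03,0,0],"twist":0},{"linear":[0.015,0,0],"twist":0},{"linear":[0.01,0,0],"twist":0},{"linear":[0.0015,0,0],"twist":0},{"linear":[0,0,0],"twist":0},{"linear":[0,0,0],"twist":0},{"linear":[0,0.015,0],"twist":0},{"linear":[0,0.015,0],"twist":0},{"linear":[0,0.01,0],"twist":0},{"linear":[0,0.002,0],"twist":0},{"linear":[0,0,0],"twist":0},{"linear":[0,0,0],"twist":0}]' 0
```

```text
time_s: 51.92
ee_pos: [641.3, -123.3, 60.1]
ee_rot: [[-0.0, 0.999, 0.033], [0.0, 0.033, -0.999], [-1.0, -0.0, -0.0]]
contact_force: [0.0, -0.6, -2.9]
width: 0.62
```

```bash
python3 -m inch '[{"linear":[0.002,0,0],"twist":0},{"linear":[0,0,0],"twist":0},{"linear":[0,0,0],"twist":0}]' 0; python3 -m inch '[{"linear":[0,0,0],"twist":0},{"linear":[0,0,0],"twist":0},{"linear":[0,0,0],"twist":0},{"linear":[0,0,0],"twist":0},{"linear":[0,0,0],"twist":0},{"linear":[0,0,0],"twist":0},{"linear":[0,0,0],"twist":0},{"linear":[0,0,0],"twist":0},{"linear":[0,-0.02,0],"twist":0},{"linear":[0,-0.03,0],"twist":0},{"linear":[0,-0.02,0],"twist":0},{"linear":[0,0,0],"twist":0}]' 1; python3 -m inch '[{"linear":[0.005,0,0],"twist":0},{"linear":[0.004,0,0],"twist":0},{"linear":[0,0,0],"twist":0},{"linear":[0,0,0],"twist":0},{"linear":[0,0,0],"twist":0},{"linear":[0,0,0],"twist":0},{"linear":[0,0,0],"twist":0},{"linear":[0,0,0],"twist":0},{"linear":[0,0,0],"twist":0}]' 0; python3 - <<'E'
from h import *
d,P=wjar((641,-123),100);cv2.imwrite('pics/w8.png',d['img'][:,:,::-1]);jars('scene')
E
```

```text
time_s: 52.3
ee_pos: [641.5, -123.2, 58.6]
ee_rot: [[-0.0, 0.999, 0.033], [0.0, 0.033, -0.999], [-1.0, -0.0, -0.0]]
contact_force: [0.9, -0.1, -2.7]
width: 0.621
time_s: 53.8
ee_pos: [588.6, -125.2, 58.8]
ee_rot: [[-0.0, 0.999, 0.032], [-0.0, 0.032, -0.999], [-1.0, -0.0, 0.0]]
contact_force: [0.6, 0.1, 0.1]
width: 1.0
time_s: 54.92
ee_pos: [589.1, -124.9, 51.9]
ee_rot: [[0.0, 0.999, 0.033], [0.0, 0.033, -0.999], [-1.0, 0.0, -0.0]]
contact_force: [-0.2, -0.3, -0.2]
width: -0.001
wrist jar 30778 ((640.9227905273438, -123.85668182373047), 26.867998123168945) z 99.81515090276321 tcp [ 589.07698762 -124.94369177   51.89438476]
scene tall 639 -124 r27 [268.25242718 261.51941748] 206
```

```bash
python3 -m inch '[{"linear":[0,0.006,0],"twist":0},{"linear":[0,0.005,0],"twist":0},{"linear":[0,0.003,0],"twist":0},{"linear":[0,0.003,0],"twist":0},{"linear":[0,0.003,0],"twist":0},{"linear":[0,0.003,0],"twist":0},{"linear":[0,0.003,0],"twist":0},{"linear":[0,0.003,0],"twist":0},{"linear":[0,0.003,0],"twist":0},{"linear":[0,0,0],"twist":0}]' 0; python3 - <<'E'
from h import *
d,P=wjar((648,-123),100);cv2.imwrite('pics/w9.png',d['img'][:,:,::-1])
m=(np.hypot(P[...,0]-645,P[...,1]+123)<35)&(abs(P[...,2]-100)<12)&(P[...,0]<660)
H,S,V=cv2.split(cv2.cvtColor(d['img'],cv2.COLOR_RGB2HSV));m&=(H<25)&(S>70)
p=P[m];q=p[p[:,2]>np.median(p[:,2])-4];print(np.linalg.lstsq(np.c_[q[:,:2],np.ones(len(q))],q[:,2],rcond=None)[0])
E
```

```text
time_s: 56.28
ee_pos: [613.2, -124.1, 51.9]
ee_rot: [[-0.0, 0.999, 0.033], [0.0, 0.033, -0.999], [-1.0, -0.0, -0.0]]
contact_force: [-3.9, -0.4, 4.6]
width: -0.0
wrist jar 8275 ((655.62451171875, -123.41202545166016), 24.784645080566406) z 104.82170561056542 tcp [ 613.20805318 -124.12520808   51.93193497]
[-1.98748817e-01 -9.15462882e-03  2.33091467e+02]
```

View pics/w9.png

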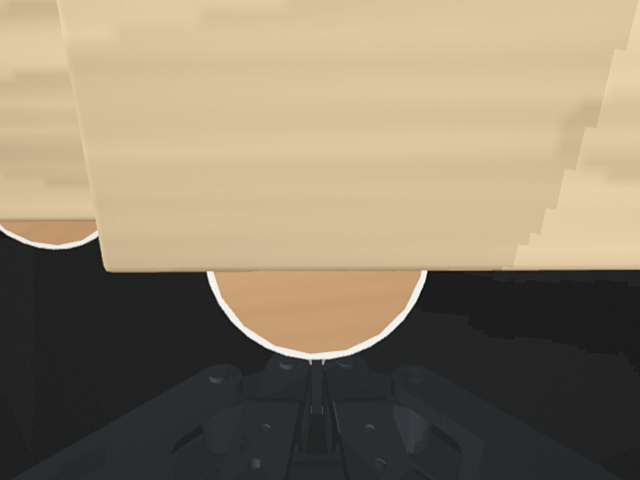

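The wrist view shows the tall jar's lid at (317,310), tilted about 0.2 rad. Pushing that high tips it, so I'll back off, let it settle and check.

```bash
python3 -m inch '[{"linear":[0,-0.004,0],"twist":0},{"linear":[0,-0.004,0],"twist":0},{"linear":[0,-0.004,0],"twist":0},{"linear":[0,-0.004,0],"twist":0},{"linear":[0,-0.01,0],"twist":0},{"linear":[0,-0.02,0],"twist":0},{"linear":[0,0,0],"twist":0},{"linear":[0,0,0],"twist":0},{"linear":[0,0,0],"twist":0},{"linear":[0,0,0],"twist":0}]' 0; cat >> h.py <<'E'
def tallchk():
    d=get_image('wrist');P=cloud(d);H,S,V=cv2.split(cv2.cvtColor(d['img'],cv2.COLOR_RGB2HSV))
    m=(P[...,0]<661)&(P[...,0]>600)&(abs(P[...,1]+123)<35)&(abs(P[...,2]-100)<9)&(H<25)&(S>70)
    p=P[m];q=p[p[:,2]>np.median(p[:,2])-4];print('slope',np.linalg.lstsq(np.c_[q[:,:2],np.ones(len(q))],q[:,2],rcond=None)[0][:2],'z',np.median(q[:,2]),'xmin %.1f ymid %.1f'%(q[:,0].min(),q[q[:,0]<q[:,0].min()+3,1].mean()),'enc',cv2.minEnclosingCircle(q[:,:2].astype(np.float32)))
    return d,P
E
python3 - <<'E'
from h import *
d,P=tallchk()
E
```

```text
time_s: 57.58
ee_pos: [578.8, -125.2, 51.8]
ee_rot: [[0.0, 0.999, 0.033], [0.0, 0.033, -0.999], [-1.0, 0.0, -0.0]]
contact_force: [-0.0, 0.5, -0.9]
width: -0.003
slope [ 0.00077789 -0.00088067] z 99.82318669316918 xmin 614.5 ymid -123.9 enc ((640.87451171875, -124.47156524658203), 26.55076789855957)
```

```bash
python3 -m inch '[{"linear":[-0.015,0,0],"twist":0},{"linear":[-0.012,0,0],"twist":0},{"linear":[0,0,0],"twist":0},{"linear":[0,0,0],"twist":0},{"linear":[0,0,0],"twist":0},{"linear":[0,0,0],"twist":0},{"linear":[0,0,0],"twist":0},{"linear":[0,0,0],"twist":0},{"linear":[0,0.02,0],"twist":0},{"linear":[0,0.02,0],"twist":0},{"linear":[0,0.015,0],"twist":0},{"linear":[0,0,0],"twist":0},{"linear":[0,0,0],"twist":0}]' 1
python3 -m inch '[{"linear":[0,0,0],"twist":0},{"linear":[0,0,0],"twist":0},{"linear":[0,0,0],"twist":0},{"linear":[0,0,0],"twist":0},{"linear":[0,0,0],"twist":0},{"linear":[0,0,0],"twist":0},{"linear":[0,0,0],"twist":0},{"linear":[0,0,0],"twist":0},{"linear":[0,0,0],"twist":0},{"linear":[0,0,0],"twist":0}]' 0; python3 - <<'E'
from h import *
d,P=tallchk()
E
```

```text
time_s: 59.25
ee_pos: [619.3, -123.9, 72.0]
ee_rot: [[-0.001, 0.999, 0.033], [0.0, 0.033, -0.999], [-1.0, -0.001, -0.0]]
contact_force: [-0.2, 0.7, 0.4]
width: 1.002
time_s: 60.5
ee_pos: [620.0, -124.1, 72.9]
ee_rot: [[0.001, 0.999, 0.032], [-0.0, 0.032, -0.999], [-1.0, 0.001, 0.0]]
contact_force: [-3.7, -0.8, 10.5]
width: 0.552
slope [-0.00017988 -0.00031851] z 99.82883630691308 xmin 614.8 ymid -123.7 enc ((640.3272705078125, -124.85884094238281), 26.603927612304688)
```

```bash
python3 -m inch '[{"linear":[-0.0015,0,0],"twist":0},{"linear":[0,0.003,0],"twist":0},{"linear":[0,0.006,0],"twist":0},{"linear":[0,0.006,0],"twist":0},{"linear":[0,0.006,0],"twist":0},{"linear":[0,0.006,0],"twist":0},{"linear":[0,0.005,0],"twist":0},{"linear":[0,0.003,0],"twist":0},{"linear":[0,0,0],"twist":0},{"linear":[0,0,0],"twist":0}]' 0; python3 - <<'E'
from h import *
d,P=tallchk()
E
```

```text
time_s: 61.8
ee_pos: [646.3, -123.1, 73.6]
ee_rot: [[0.0, 0.999, 0.033], [-0.0, 0.033, -0.999], [-1.0, 0.0, 0.0]]
contact_force: [-4.2, 0.2, 9.6]
width: -0.001
slope [1.54547578 0.04766657] z 105.67178360361919 xmin 652.4 ymid -120.8 enc ((653.2064208984375, -123.39530944824219), 13.30233383178711)
```

The fingers are shut, so the jar has been squeezed out forward. I need to look.

```bash
python3 - <<'E'
from h import *
a=get_image('wrist')['img'];b=get_image('side')['img'];c=get_image('scene')['img']
b=cv2.resize(b[110:290,180:420],None,fx=1.67,fy=1.67);c=cv2.resize(c[190:370,200:440],None,fx=1.67,fy=1.67)
o=np.zeros((600,800,3),np.uint8);o[:300,:400]=cv2.resize(a,(400,300));o[:b.shape[0],400:400+b.shape[1]][:300]=b[:300,:400];h=c[:300,:400];o[300:300+h.shape[0],:h.shape[1]]=h
cv2.imwrite('pics/m1.png',o[:,:,::-1])
E
```

```text
(no output)
```

View pics/m1.png

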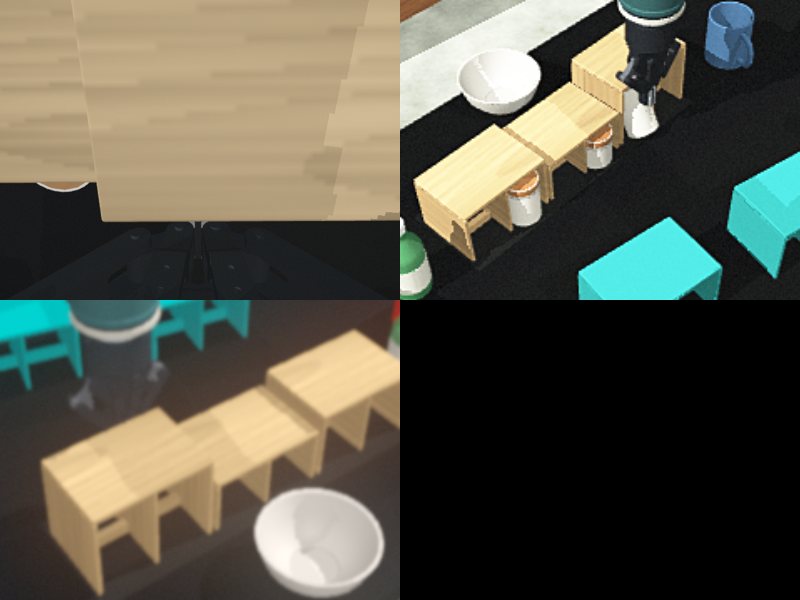

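The side view shows the tall jar at (640,110) leaning forward under the high riser against the shut fingers. The other two jars stand in their bays. I'll back out slowly so it can rock back upright.

```bash
python3 -m inch '[{"linear":[0,-0.003,0],"twist":0},{"linear":[0,-0.003,0],"twist":0},{"linear":[0,-0.003,0],"twist":0},{"linear":[0,-0.003,0],"twist":0},{"linear":[0,-0.003,0],"twist":0},{"linear":[0,-0.003,0],"twist":0},{"linear":[0,-0.003,0],"twist":0},{"linear":[0,-0.003,0],"twist":0},{"linear":[0,-0.003,0],"twist":0},{"linear":[0,-0.003,0],"twist":0},{"linear":[0,-0.003,0],"twist":0},{"linear":[0,-0.003,0],"twist":0},{"linear":[0,-0.005,0],"twist":0},{"linear":[0,-0.01,0],"twist":0},{"linear":[0,-0.02,0],"twist":0},{"linear":[0,-0.03,0],"twist":0},{"linear":[0,0,0],"twist":0},{"linear":[0,0,0],"twist":0},{"linear":[0,0,0],"twist":0}]' 0; python3 - <<'E'
from h import *
a=get_image('wrist')['img'];b=get_image('side')['img']
d,P=tallchk()
o=np.zeros((400,800,3),np.uint8);o[:300,:400]=cv2.resize(a,(400,300));o[:,400:]=cv2.resize(b[110:190,280:360],(400,400))
cv2.imwrite('pics/m2.png',o[:,:,::-1])
E
```

```text
time_s: 64.38
ee_pos: [570.8, -125.4, 73.3]
ee_rot: [[0.0, 0.999, 0.033], [0.0, 0.033, -0.999], [-1.0, 0.0, -0.0]]
contact_force: [0.1, 0.0, 0.7]
width: -0.001
  return _methods._mean(a, axis=axis, dtype=dtype,
  ret = ret.dtype.type(ret / rcount)
Traceback (most recent call last):
  File "h.py", line 31, in tallchk
    p=P[m];q=p[p[:,2]>np.median(p[:,2])-4];print('slope',np.linalg.lstsq(np.c_[q[:,:2],np.ones(len(q))],q[:,2],rcond=None)[0][:2],'z',np.median(q[:,2]),'xmin %.1f ymid %.1f'%(q[:,0].min(),q[q[:,0]<q[:,0].min()+3,1].mean()),'enc',cv2.minEnclosingCircle(q[:,:2].astype(np.float32)))
                                                                                                                                                                               ~~~~~~~~~~^^
ValueError: zero-size array to reduction operation minimum which has no identity
```

```bash
python3 - <<'E'
from h import *
a=get_image('wrist')['img'];b=get_image('side')['img'];c=get_image('scene')['img']
o=np.zeros((600,800,3),np.uint8);o[:300,:400]=cv2.resize(a,(400,300));o[:400,400:]=cv2.resize(b[110:190,280:360],(400,400));o[300:,:400]=cv2.resize(c[240:360,220:380],(400,300))
cv2.imwrite('pics/m2.png',o[:,:,::-1])
E
```

```text
(no output)
```

View pics/m2.png

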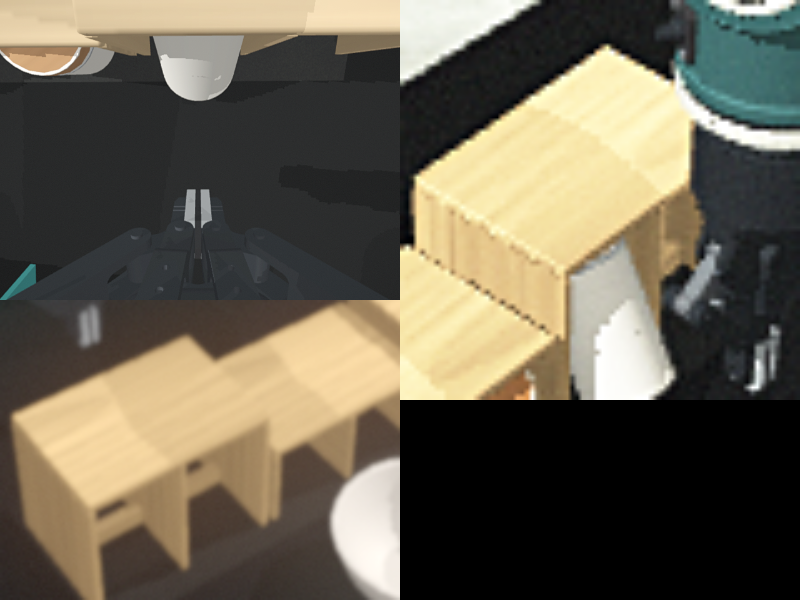

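The side crop shows the tall jar still leaning forward at (620,330) with its foot toward the robot, and it looks wedged under the roof. I'll measure the tilt from the cloud.

```bash
python3 - <<'E'
from h import *
np.set_printoptions(precision=1,suppress=True)
for n in ['wrist','side']:
    d=get_image(n);P=cloud(d);H,S,V=cv2.split(cv2.cvtColor(d['img'],cv2.COLOR_RGB2HSV))
    m=(S<50)&(V>90)&(P[...,0]>600)&(P[...,0]<730)&(abs(P[...,1]+120)<36)&(P[...,2]>3)&(P[...,2]<112)
    print(n,m.sum())
    for z in range(0,112,8):
        k=m&(P[...,2]>=z)&(P[...,2]<z+8)
        if k.sum()>3: print(z,k.sum(),'xmin %.1f xmax %.1f'%tuple(np.percentile(P[k][:,0],[2,98])),'y',P[k][:,1].min(),P[k][:,1].max())
E
```

```text
wrist 11455
16 160 xmin 630.0 xmax 647.4 y -149.75580639915512 -98.38342858061729
24 798 xmin 629.1 xmax 649.6 y -149.53039377228367 -97.81060371191379
32 924 xmin 633.2 xmax 653.6 y -149.51449220054647 -97.75770932678999
40 1077 xmin 637.4 xmax 657.2 y -149.21216549864897 -97.84557350344797
48 1316 xmin 641.6 xmax 662.2 y -149.19558676975367 -97.26239109314076
56 1505 xmin 646.0 xmax 665.1 y -148.8410992060679 -97.49944818070222
64 1745 xmin 650.3 xmax 665.9 y -147.21584365871186 -99.0992798425941
72 1872 xmin 654.5 xmax 665.8 y -144.72762336505258 -101.66454183312355
80 1663 xmin 658.6 xmax 665.2 y -140.8115773593389 -105.49226980354938
88 394 xmin 662.3 xmax 664.7 y -133.73927502032168 -113.08957086939819
side 503
8 7 xmin 647.9 xmax 661.8 y -97.84871006777085 -94.87200463357178
16 24 xmin 632.7 xmax 663.5 y -143.04054931051004 -94.46586835139165
24 59 xmin 628.8 xmax 667.4 y -141.8297539825232 -94.2928919388556
32 53 xmin 629.3 xmax 666.9 y -140.2312726905635 -93.25283282570729
40 58 xmin 634.9 xmax 668.1 y -138.34335083448673 -94.49973136923896
48 59 xmin 640.3 xmax 667.3 y -137.8223234468291 -93.56709035691065
56 44 xmin 646.5 xmax 670.6 y -140.39974570708418 -95.23794813804045
64 51 xmin 648.6 xmax 670.6 y -136.8635351239711 -93.52921727812205
72 47 xmin 652.3 xmax 672.6 y -140.46834537702142 -94.69665350127356
80 39 xmin 657.5 xmax 672.4 y -137.21901854289635 -97.36381398742786
88 47 xmin 660.7 xmax 674.6 y -138.43615016178998 -98.7487449398567
96 13 xmin 664.7 xmax 671.4 y -135.03682818824265 -104.9910560731667
```

```bash
python3 - <<'E'
from h import *
np.set_printoptions(precision=0,suppress=True)
s=get_state()
for n in ['side','scene']:
    d=get_image(n);P=cloud(d);T=(P-s['ee_pos'])@s['ee_rot']
    g=(abs(T[...,1])<75)&(abs(T[...,2])<90)&(T[...,0]<5)
    for a in range(-170,0,10):
        m=g&(T[...,0]>=a)&(T[...,0]<a+10)
        if m.sum()>8: print(n,'h',-a-10,m.sum(),'y',np.percentile(T[m][:,1],[2,50,98]),'z',np.percentile(T[m][:,2],[2,98]))
E
```

```text
side h 160 107 y [-38. -22.  21.] z [-39.   8.]
side h 150 113 y [-38. -21.  25.] z [-40.   9.]
side h 140 108 y [-38. -23.  24.] z [-39.  10.]
side h 130 89 y [-38. -22.  22.] z [-39.   7.]
side h 120 33 y [-24.  -4.  11.] z [-40. -25.]
side h 110 43 y [-13.  -8.   9.] z [-42. -17.]
side h 100 82 y [-20. -10.   6.] z [-49.  11.]
side h 90 113 y [-20. -10.  10.] z [-63.  54.]
side h 80 89 y [-17. -11.  11.] z [-63.  54.]
side h 70 69 y [-19. -12.  -6.] z [-52.  47.]
side h 60 63 y [-17. -11.  11.] z [-46.  41.]
side h 50 61 y [-14. -11.   7.] z [-37.  34.]
side h 40 29 y [-14. -11.   4.] z [-28.  25.]
side h 30 20 y [-13.  -9.  -5.] z [-16.   4.]
side h 20 26 y [-11.  -7.   5.] z [-17.   4.]
side h 10 27 y [-13.  -7.   3.] z [-16.  11.]
side h 0 13 y [-11.  -9.   1.] z [-11.   6.]
scene h 160 178 y [-9. 31. 39.] z [-24.  37.]
scene h 150 179 y [-5. 31. 39.] z [-29.  38.]
scene h 140 166 y [-3. 31. 38.] z [-25.  38.]
scene h 130 163 y [-4. 31. 38.] z [-25.  38.]
scene h 120 53 y [-7. 11. 36.] z [-18.  38.]
scene h 110 71 y [-7. 10. 13.] z [-38.  41.]
scene h 100 202 y [-4. 11. 21.] z [-37.  44.]
scene h 90 243 y [-9. 10. 20.] z [-57.  60.]
scene h 80 212 y [-7. 11. 18.] z [-59.  62.]
scene h 70 159 y [-3. 12. 18.] z [-50.  53.]
scene h 60 133 y [-9. 12. 18.] z [-44.  45.]
scene h 50 171 y [-10.  11.  14.] z [-37.  36.]
scene h 40 92 y [-9. 11. 15.] z [-30.  29.]
scene h 30 40 y [ 3.  9. 13.] z [-11.  15.]
scene h 20 56 y [-6.  8. 13.] z [-12.  14.]
scene h 10 49 y [-5.  8. 13.] z [-12.  14.]
scene h 0 38 y [-1.  9. 13.] z [-11.  13.]
```

Measured along the tool's y axis, the closed gripper is only ±20 mm up to 110 mm above the TCP, and the ±38 mm body starts at about 125 mm. So a low push may be possible after all. The text says the body begins lower, so I'll test gently at the empty bay of the same riser.

```bash
python3 -m inch '[{"linear":[0,0,0.04],"twist":0},{"linear":[0,0.02,0.04],"twist":0},{"linear":[0.03,0.02,0.017],"twist":0},{"linear":[0.03,0.009,0],"twist":0},{"linear":[0.021,0,0],"twist":0},{"linear":[0,0,0],"twist":0},{"linear":[0,0.006,0],"twist":0},{"linear":[0,0.005,0],"twist":0},{"linear":[0,0,0],"twist":0},{"linear":[0,0,0],"twist":0}]' 0; for i in 1; do python3 -m inch '[{"linear":[0,0.0014,0],"twist":0},{"linear":[0,0,0],"twist":0},{"linear":[0,0.0014,0],"twist":0},{"linear":[0,0,0],"twist":0}]' 0; done
```

```text
time_s: 66.12
ee_pos: [617.7, -196.8, 12.7]
ee_rot: [[0.0, 0.999, 0.033], [-0.0, 0.033, -0.999], [-1.0, 0.0, 0.0]]
contact_force: [-0.4, -0.4, 1.0]
width: 0.002
time_s: 66.62
ee_pos: [619.8, -196.7, 12.5]
ee_rot: [[-0.0, 0.999, 0.033], [0.0, 0.033, -0.999], [-1.0, -0.0, -0.0]]
contact_force: [-0.9, -0.1, -0.2]
width: -0.0
```

```bash
python3 -m inch '[{"linear":[0,0.0014,0],"twist":0},{"linear":[0,0.0014,0],"twist":0},{"linear":[0,0,0],"twist":0}]' 0;  python3 -m inch '[{"linear":[0,0.0014,0],"twist":0},{"linear":[0,0.0014,0],"twist":0},{"linear":[0,0,0],"twist":0}]' 0
```

```text
time_s: 67.0
ee_pos: [622.0, -196.6, 12.5]
ee_rot: [[0.0, 0.999, 0.033], [0.0, 0.033, -0.999], [-1.0, 0.0, -0.0]]
contact_force: [-0.2, -0.3, 0.0]
width: 0.0
time_s: 67.38
ee_pos: [624.1, -196.6, 12.5]
ee_rot: [[0.0, 0.999, 0.033], [0.0, 0.033, -0.999], [-1.0, 0.0, -0.0]]
contact_force: [-0.5, 0.5, -0.7]
width: -0.004
```

```bash
python3 -m inch '[{"linear":[0,0.0014,0],"twist":0},{"linear":[0,0.0014,0],"twist":0},{"linear":[0,0,0],"twist":0}]' 0;  python3 -m inch '[{"linear":[0,0.0014,0],"twist":0},{"linear":[0,0.0014,0],"twist":0},{"linear":[0,0,0],"twist":0}]' 0
```

```text
time_s: 67.75
ee_pos: [626.2, -196.5, 12.5]
ee_rot: [[0.0, 0.999, 0.033], [0.0, 0.033, -0.999], [-1.0, 0.0, -0.0]]
contact_force: [-0.4, 0.2, -0.5]
width: -0.003
time_s: 68.12
ee_pos: [628.2, -196.4, 12.5]
ee_rot: [[-0.0, 0.999, 0.033], [0.0, 0.033, -0.999], [-1.0, -0.0, -0.0]]
contact_force: [0.1, 0.8, -0.6]
width: 0.005
```

```bash
python3 -m inch '[{"linear":[0,0.002,0],"twist":0},{"linear":[0,0.002,0],"twist":0},{"linear":[0,0,0],"twist":0}]' 0;  python3 -m inch '[{"linear":[0,0.002,0],"twist":0},{"linear":[0,0.002,0],"twist":0},{"linear":[0,0,0],"twist":0}]' 0;  python3 -m inch '[{"linear":[0,0.002,0],"twist":0},{"linear":[0,0.002,0],"twist":0},{"linear":[0,0,0],"twist":0}]' 0
```

```text
time_s: 68.5
ee_pos: [631.3, -196.3, 12.5]
ee_rot: [[0.0, 0.999, 0.033], [0.0, 0.033, -0.999], [-1.0, 0.0, -0.0]]
contact_force: [-0.3, -0.3, 0.4]
width: -0.003
time_s: 68.88
ee_pos: [634.3, -196.2, 12.5]
ee_rot: [[0.0, 0.999, 0.033], [0.0, 0.033, -0.999], [-1.0, 0.0, -0.0]]
contact_force: [-0.1, -0.8, -0.6]
width: -0.001
time_s: 69.25
ee_pos: [637.3, -196.1, 12.5]
ee_rot: [[0.0, 0.999, 0.033], [0.0, 0.033, -0.999], [-1.0, 0.0, -0.0]]
contact_force: [-0.2, -0.1, 0.7]
width: -0.004
```

The low push clears with no contact force. I'll move over to the tall jar and nudge its lower edge to free it.

```bash
python3 -m inch '[{"linear":[0,-0.03,0],"twist":0},{"linear":[0,-0.037,0],"twist":0},{"linear":[0,0,-0.04],"twist":0},{"linear":[0,0,-0.04],"twist":0},{"linear":[0,0,-0.0175],"twist":0},{"linear":[0,0.02,0],"twist":0},{"linear":[0,0.01,0],"twist":0},{"linear":[0,0.003,0],"twist":0},{"linear":[0,0.003,0],"twist":0},{"linear":[0,0.003,0],"twist":0},{"linear":[0,0,0],"twist":0}]' 0
python3 -m inch '[{"linear":[0,0.003,0],"twist":0},{"linear":[0,0.003,0],"twist":0},{"linear":[0,0,0],"twist":0}]' 0
cat >> h.py <<'E'
def tilt():
    d=get_image('side');P=cloud(d);H,S,V=cv2.split(cv2.cvtColor(d['img'],cv2.COLOR_RGB2HSV))
    m=(S<50)&(V>90)&(P[...,0]>600)&(P[...,0]<730)&(abs(P[...,1]+122)<36)&(P[...,2]>3)&(P[...,2]<112)
    for z in range(8,112,16):
        k=m&(P[...,2]>=z)&(P[...,2]<z+16)
        if k.sum()>3: print(z+8,k.sum(),'xmin %.1f'%np.percentile(P[k][:,0],2),'y %.0f %.0f'%(P[k][:,1].min(),P[k][:,1].max()))
    return d,P
E
python3 - <<'E'
from h import *
tilt()
E
```

```text
time_s: 70.62
ee_pos: [613.8, -123.8, 12.5]
ee_rot: [[-0.0, 0.999, 0.033], [0.0, 0.033, -0.999], [-1.0, -0.0, -0.0]]
contact_force: [-0.4, 0.4, -0.2]
width: -0.001
time_s: 71.0
ee_pos: [618.1, -123.6, 12.4]
ee_rot: [[-0.001, 0.999, 0.033], [0.0, 0.033, -0.999], [-1.0, -0.001, -0.0]]
contact_force: [-2.5, 0.5, 0.3]
width: -0.001
16 38 xmin 607.2 y -126 -94
32 86 xmin 605.5 y -130 -93
48 44 xmin 606.0 y -128 -92
64 36 xmin 654.5 y -113 -94
80 58 xmin 655.8 y -126 -96
96 49 xmin 661.7 y -127 -100
```

```bash
python3 -m inch '[{"linear":[0,0.002,0],"twist":0},{"linear":[0,0.002,0],"twist":0},{"linear":[0,0,0],"twist":0}]' 0
python3 -m inch '[{"linear":[0,0.002,0],"twist":0},{"linear":[0,0.002,0],"twist":0},{"linear":[0,0,0],"twist":0}]' 0
python3 - <<'E'
from h import *
d,P=tilt();a=get_image('wrist')['img']
o=np.zeros((400,800,3),np.uint8);o[:300,:400]=cv2.resize(a,(400,300));o[:,400:]=cv2.resize(d['img'][110:190,280:360],(400,400))
cv2.imwrite('pics/m3.png',o[:,:,::-1])
E
```

```text
time_s: 71.42
ee_pos: [620.0, -123.6, 11.8]
ee_rot: [[-0.003, 0.999, 0.033], [0.0, 0.033, -0.999], [-1.0, -0.003, -0.0]]
contact_force: [-7.0, -0.4, -1.1]
width: -0.002
time_s: 71.8
ee_pos: [622.4, -123.5, 11.3]
ee_rot: [[-0.004, 0.999, 0.032], [0.0, 0.032, -0.999], [-1.0, -0.004, -0.0]]
contact_force: [-7.2, -1.1, -6.4]
width: -0.003
16 49 xmin 610.7 y -137 -93
32 74 xmin 609.9 y -131 -94
48 31 xmin 611.7 y -129 -93
64 31 xmin 625.0 y -110 -89
80 48 xmin 657.9 y -122 -97
96 39 xmin 652.8 y -124 -87
```

View pics/m3.png

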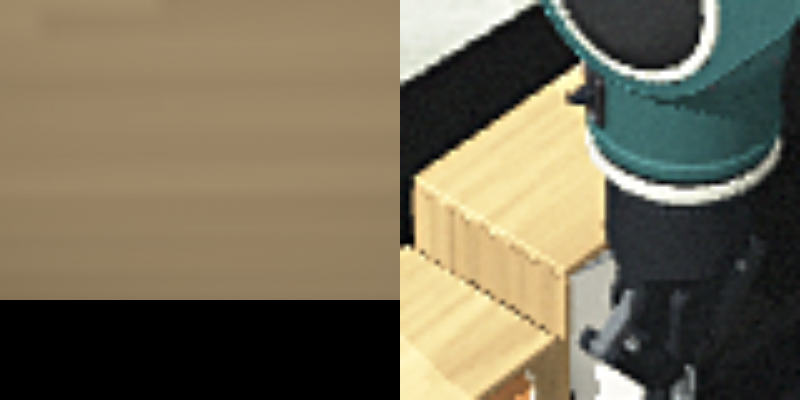

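The view shows the finger against the jar's lower edge, and the jar still leans. The downward force suggests it wants to drop back, so I'll retreat and check.

```bash
python3 -m inch '[{"linear":[0,0.002,0],"twist":0},{"linear":[0,0.002,0],"twist":0},{"linear":[0,0,0],"twist":0}]' 0
python3 -m inch '[{"linear":[0,-0.005,0],"twist":0},{"linear":[0,-0.01,0],"twist":0},{"linear":[0,-0.03,0],"twist":0},{"linear":[0,-0.03,0],"twist":0},{"linear":[0,0,0],"twist":0},{"linear":[0,0,0],"twist":0},{"linear":[0,0,0],"twist":0}]' 0
python3 - <<'E'
from h import *
d,P=tilt();a=get_image('wrist')['img']
o=np.zeros((400,800,3),np.uint8);o[:300,:400]=cv2.resize(a,(400,300));o[:,400:]=cv2.resize(d['img'][110:190,280:360],(400,400))
cv2.imwrite('pics/m4.png',o[:,:,::-1])
d=get_image('wrist');P=cloud(d);H,S,V=cv2.split(cv2.cvtColor(d['img'],cv2.COLOR_RGB2HSV))
m=(S<50)&(V>90)&(P[...,0]>600)&(P[...,0]<730)&(abs(P[...,1]+120)<36)&(P[...,2]>3)&(P[...,2]<112)
for z in range(0,112,16):
    k=m&(P[...,2]>=z)&(P[...,2]<z+16)
    if k.sum()>3: print('wrist',z+8,k.sum(),'xmin %.1f'%np.percentile(P[k][:,0],2),P[k][:,1].min(),P[k][:,1].max())
E
```

```text
time_s: 72.28
ee_pos: [626.2, -123.3, 11.7]
ee_rot: [[-0.003, 0.999, 0.033], [0.0, 0.033, -0.999], [-1.0, -0.003, -0.0]]
contact_force: [-5.2, 0.1, -3.4]
width: -0.001
time_s: 73.15
ee_pos: [571.7, -125.0, 12.6]
ee_rot: [[0.001, 0.999, 0.033], [0.0, 0.033, -0.999], [-1.0, 0.001, -0.0]]
contact_force: [0.5, -0.5, 0.2]
width: 0.001
16 41 xmin 639.2 y -137 -93
32 98 xmin 635.6 y -139 -94
48 100 xmin 643.0 y -138 -93
64 83 xmin 651.3 y -141 -95
80 83 xmin 657.4 y -137 -99
96 44 xmin 663.8 y -139 -100
wrist 8 19 xmin 646.4 -155.98618814269625 -84.05333642085719
wrist 24 1963 xmin 636.9 -155.95682720118432 -99.94629471684377
wrist 40 3568 xmin 642.1 -155.50796329939803 -99.5198296121403
wrist 56 6068 xmin 648.9 -147.13306197206416 -99.06645669072407
wrist 72 10131 xmin 655.7 -146.77264857292133 -99.25072644149994
wrist 88 5222 xmin 661.8 -138.99428893838166 -107.2437977347063
```

The lean has dropped from 28° to about 22° as the foot moves in, so pushing low works. I'll continue.

```bash
python3 -m inch '[{"linear":[0,0.03,0],"twist":0},{"linear":[0,0.03,0],"twist":0},{"linear":[0,0.01,0],"twist":0},{"linear":[0,0.003,0],"twist":0},{"linear":[0,0.002,0],"twist":0},{"linear":[0,0.002,0],"twist":0},{"linear":[0,0,0],"twist":0}]' 0
python3 -m inch '[{"linear":[0,0.002,0],"twist":0},{"linear":[0,0.002,0],"twist":0},{"linear":[0,0.002,0],"twist":0},{"linear":[0,0,0],"twist":0}]' 0
python3 -m inch '[{"linear":[0,0.002,0],"twist":0},{"linear":[0,0.002,0],"twist":0},{"linear":[0,0,0],"twist":0}]' 0
```

```text
time_s: 74.18
ee_pos: [628.3, -123.4, 12.3]
ee_rot: [[-0.001, 0.999, 0.032], [0.0, 0.032, -0.999], [-1.0, -0.001, -0.0]]
contact_force: [-2.4, -0.3, -1.9]
width: -0.002
time_s: 74.68
ee_pos: [633.6, -123.0, 12.6]
ee_rot: [[0.0, 0.999, 0.033], [0.0, 0.033, -0.999], [-1.0, 0.0, -0.0]]
contact_force: [-0.7, -0.3, -1.4]
width: -0.0
time_s: 75.05
ee_pos: [636.5, -122.9, 12.5]
ee_rot: [[0.0, 0.999, 0.033], [0.0, 0.033, -0.999], [-1.0, 0.0, -0.0]]
contact_force: [-0.7, 0.8, -0.9]
width: 0.002
```

```bash
python3 -m inch '[{"linear":[0,0.0015,0],"twist":0},{"linear":[0,0,0],"twist":0},{"linear":[0,0,0],"twist":0}]' 0
python3 -m inch '[{"linear":[0,-0.005,0],"twist":0},{"linear":[0,-0.01,0],"twist":0},{"linear":[0,-0.03,0],"twist":0},{"linear":[0,-0.03,0],"twist":0},{"linear":[0,-0.03,0],"twist":0},{"linear":[0,0,0],"twist":0},{"linear":[0,0,0],"twist":0},{"linear":[0,0,0],"twist":0}]' 0
python3 - <<'E'
from h import *
d,P=tilt();b=d['img'][110:190,280:360]
d=get_image('wrist');a=d['img'];P=cloud(d);H,S,V=cv2.split(cv2.cvtColor(a,cv2.COLOR_RGB2HSV))
o=np.zeros((400,800,3),np.uint8);o[:300,:400]=cv2.resize(a,(400,300));o[:,400:]=cv2.resize(b,(400,400))
cv2.imwrite('pics/m5.png',o[:,:,::-1])
m=(S<50)&(V>90)&(P[...,0]>600)&(P[...,0]<730)&(abs(P[...,1]+120)<30)&(P[...,2]>3)&(P[...,2]<112)
for z in range(0,112,16):
    k=m&(P[...,2]>=z)&(P[...,2]<z+16)
    if k.sum()>3: print('wrist',z+8,k.sum(),'xmin %.1f'%np.percentile(P[k][:,0],2),P[k][:,1].min(),P[k][:,1].max())
E
```

```text
time_s: 75.42
ee_pos: [637.3, -123.0, 12.4]
ee_rot: [[-0.0, 0.999, 0.033], [0.0, 0.033, -0.999], [-1.0, -0.0, -0.0]]
contact_force: [-2.7, -0.6, -0.6]
width: 0.0
time_s: 76.42
ee_pos: [559.3, -125.4, 12.5]
ee_rot: [[0.001, 0.999, 0.033], [0.0, 0.033, -0.999], [-1.0, 0.001, -0.0]]
contact_force: [1.0, 0.2, 0.5]
width: 0.004
16 69 xmin 641.9 y -133 -94
32 65 xmin 642.0 y -130 -93
48 69 xmin 643.9 y -137 -93
64 79 xmin 643.6 y -137 -94
80 66 xmin 643.0 y -134 -94
96 19 xmin 644.2 y -148 -94
wrist 8 137 xmin 644.3 -137.43675331352208 -107.66062478614522
wrist 24 230 xmin 644.3 -140.8265371113982 -107.89344621282865
wrist 40 352 xmin 644.3 -139.7253700416765 -107.53196835542097
wrist 56 538 xmin 644.3 -138.28491145181698 -107.64022245915685
wrist 72 826 xmin 644.3 -137.6654297574441 -107.3694540884139
wrist 88 697 xmin 644.0 -139.57257468864861 -106.46003040894507
wrist 104 1574 xmin 644.3 -142.0671754236302 -106.36953275241888
```

View pics/m5.png

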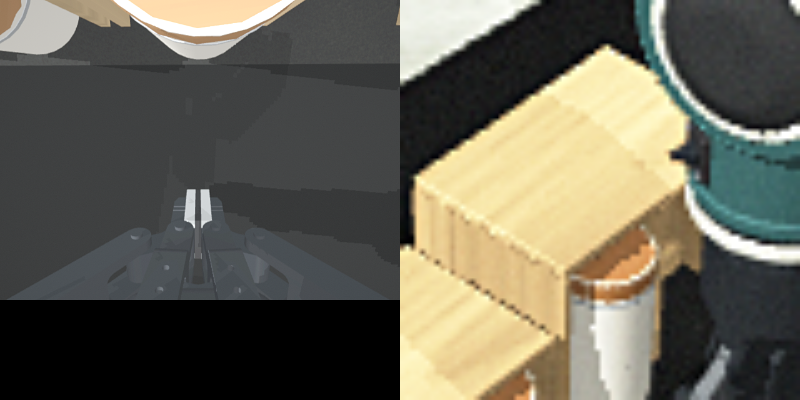

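The tall jar now stands upright, with its near face at x=644 at every height (x_r about -45). I'll give it a final gentle low push to the stop.

```bash
python3 -m inch '[{"linear":[0,0.03,0],"twist":0},{"linear":[0,0.04,0],"twist":0},{"linear":[0,0.02,0],"twist":0},{"linear":[0,0.003,0],"twist":0},{"linear":[0,0.003,0],"twist":0},{"linear":[0,0.002,0],"twist":0},{"linear":[0,0.002,0],"twist":0},{"linear":[0,0.002,0],"twist":0},{"linear":[0,0.002,0],"twist":0},{"linear":[0,0,0],"twist":0}]' 0
python3 -m inch '[{"linear":[0,-0.003,0],"twist":0},{"linear":[0,-0.003,0],"twist":0},{"linear":[0,-0.02,0],"twist":0},{"linear":[0,-0.05,0],"twist":0},{"linear":[-0.05,-0.03,0],"twist":0},{"linear":[-0.06,0,0],"twist":0},{"linear":[-0.06,-0.04,0],"twist":0},{"linear":[-0.06,-0.04,0],"twist":0},{"linear":[-0.03,-0.03,0],"twist":0},{"linear":[0,0,0],"twist":0},{"linear":[0,0,0],"twist":0},{"linear":[0,0,0],"twist":0}]' 0
python3 - <<'E'
from h import *
np.set_printoptions(precision=1,suppress=True)
tilt()
for n in ['side','scene','wrist']:
    d=get_image(n);P=cloud(d);cv2.imwrite(f'pics/{n}5.png',d['img'][:,:,::-1]);H,S,V=cv2.split(cv2.cvtColor(d['img'],cv2.COLOR_RGB2HSV))
    for nm,(x,y),h in [('short',(671,-32),60),('med',(667,129),80),('tall',(675,-122),100)]:
        m=((S<60)&(V>90)|(H<25)&(S>70))&(np.hypot(P[...,0]-x,P[...,1]-y)<32)&(P[...,2]>8)&(P[...,2]<h+3)&(P[...,0]<x-5)
        lo=m&(P[...,2]<h*.4);hi=m&(P[...,2]>h*.6)
        if lo.sum()>15 and hi.sum()>15: print(n,nm,'xmin low %.1f high %.1f'%(np.percentile(P[lo][:,0],3),np.percentile(P[hi][:,0],3)),m.sum())
    if n!='wrist':
        m=(np.hypot(P[...,0]-370,P[...,1]+345)<45)&(P[...,2]>125)&(P[...,2]<142);print(n,'roll top z',np.median(P[m][:,2]),'x',(P[m][:,0].min()+P[m][:,0].max())/2,'y',(P[m][:,1].min()+P[m][:,1].max())/2)
E
```

```text
time_s: 77.78
ee_pos: [636.6, -123.0, 12.5]
ee_rot: [[-0.0, 0.999, 0.033], [0.0, 0.033, -0.999], [-1.0, -0.0, -0.0]]
contact_force: [-1.3, 0.2, 2.0]
width: 0.006
time_s: 79.28
ee_pos: [474.9, -128.1, 206.6]
ee_rot: [[-0.001, 0.999, 0.033], [0.001, 0.033, -0.999], [-1.0, -0.001, -0.001]]
contact_force: [0.1, -0.3, 0.0]
width: 0.002
16 60 xmin 645.4 y -137 -94
32 68 xmin 644.8 y -134 -93
48 69 xmin 644.8 y -135 -95
64 70 xmin 644.3 y -135 -94
80 65 xmin 644.5 y -139 -95
96 25 xmin 644.8 y -156 -95
side short xmin low 642.5 high 643.2 279
side med xmin low 636.4 high 636.9 444
side tall xmin low 645.1 high 645.6 464
side roll top z 132.08554088533444 x 368.96039137913783 y -344.5812247163839
scene roll top z 130.4971195289255 x 371.2858189020544 y -346.15367349042845
```

View pics/side5.png

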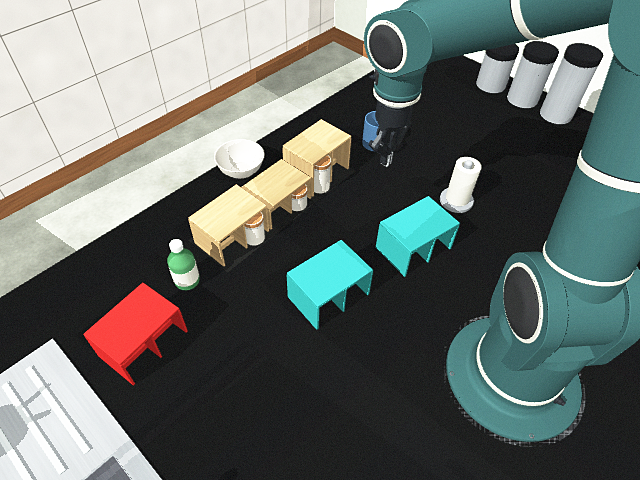

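```bash
python3 -c "
from station import *
print(hand_in())"
```

```text
the job is handed in; nothing more can be done
None
```

I handed the job in at about 79 s on the robot's clock. The last checks put all three jars present and the roll within the limits, but `hand_in()` reports no verdict.

- **Jars:** The short jar is under the lowest riser, the medium under the middle and the tall under the highest. In the last side view their near faces were vertical to within 1 mm. Their centres were about -43, -43 and -41 mm in riser x; the allowed range is -52 to -25 mm, and touching the stop bar is about -40 mm.
- **Stop bars:** I never felt a clear contact force from a stop bar. The placements rest on position, not touch.
- **Roll:** It is on the spindle with its top at 130.5 to 132 mm; 132 mm means it is fully down on the foot. It is centred within about 2 mm.
- **Mug and soap bottle:** I did not touch either one. I saw both in the last picture but did not re-measure their positions.

**What went wrong:** The tall jar tipped twice. My first push, at 52 mm height, tilted it, and it came back upright when I backed off. I then gripped it off-centre and it squeezed out and wedged under the roof at about 28°. I freed it with low pushes of at most about 7 N, and it stood upright again. Low pushing was possible because the closed gripper measured slimmer along its y axis than the stated body size, which I tested first at the empty bay.

**Disagreement:** The side camera read about 2 to 3 mm lower in x than the wrist camera, so I compared the jars with the riser positions seen by that same camera.

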